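# Pack the feeding box under its cantilever tray

## Task

Pack the baby-feeding box: swing its top tray up and over to the side until it stays open, put every portion pot and the aluminium tin into the compartment underneath, and bring the tray back down until it is fully shut. Then lay the steel scoop level along the top of the tray's grip, in both notched posts. Keep the teat case in the tray and leave the other things on the cart where they are.

Things in the scene. Friction and masses are not known exactly. Their poses are not given: they have to be found in the camera images.
- kit: Feeding box, fixed to the cart by suction feet: white open base 250 (x) x 200 (y) x 66 mm high, walls 4 mm. Origin: centre of its underside; x along its length, y across, z up. A mint-green tray of the same outline, 34 mm deep, covers it (underside 67 mm above the cart when shut), on two pairs of grey links at the ends. It stays level and swings up and over to the box's +y side; no latch.
- kit_in (a point): Centre of the compartment's inner floor, 4 mm above the cart, axes as the box. The compartment is 242 (x) x 192 (y) mm inside and 62 mm deep: one layer of pots fits under the shut tray, two do not.
- tray_link (a joint): Angle q of the tray's 130 mm links: 0 shut, 2.094 fully open. From its shut place every point of the tray moves, in the box frame, by y = 0.13*(cos(2.705-q)+0.906), z = 0.13*(sin(2.705-q)-0.423) m: 75 mm up at q = 1.13, open 224 mm to +y and 20 mm up. Tray about 0.3 kg, hinges lightly damped; by its weight it settles shut below q = 1.13, open beyond, and stays so.
- tray_grip (a point): Middle of the tray's grip: a grey bar along x on the tray's centre line, 12 mm wide (y), 12 mm high, free over 93 mm between two posts, 45 mm above the tray's underside (112 mm above the cart when shut). Axes as the box. The posts stand at x = -50 and +50 mm, 7 mm thick, and rise 48 mm above the bar's centre.
- tray_rest (a point): Middle of the scoop rest, 31 mm above tray_grip, axes as the box: on the line through the floors of the two notches in the tops of the grip's posts (x = -50 and +50 mm). Each notch is 13 mm wide at its floor, 26 mm at its top, 16 mm deep. A handle lying in both runs 25 mm above the top of the grip bar.
- pot1: Portion pot: white with a flat orange lid, round, closed, 46 mm across, 50 mm high, about 60 g. Origin: centre of its underside, z its axis, up. Two to four of the four pots are there.
- pot2: Portion pot like pot1.
- pot3: Portion pot like pot1.
- pot4: Portion pot like pot1.
- tin: Aluminium tin with a press lid, round, 56 mm across, 55 mm high, about 110 g. Origin: centre of its underside, z its axis, up.
- scoop: Long-handled steel scoop, about 90 g, lying on its bowl and its turned-down end. Origin: middle of the flat straight handle, 150 (x) x 10 (y) x 6 mm (z), 19 mm above the cart. At +x a bowl 44 mm across, 22 mm deep, centre at x = +96 mm, rim level with the handle's top; at x = -76 mm the end is turned down 22 mm. Centre of mass within 20 mm of the origin. On the rest it may point either way.
- case: Clear flat case with two teats, 66 x 44 x 24 mm, lying loose in the tray on the +y side of the grip. Origin: centre of its underside.
- balm: Bystander: small round amber glass jar with a white cap, 44 mm across, 40 mm high, standing among the pots; not to be packed. Origin: centre of its underside.
- cup: Bystander: lavender sippy cup with two handles, 70 mm across, 103 mm high. Origin: centre of its underside.
- feeder: Bystander: clear feeding bottle, 58 mm across, 130 mm high. Origin: centre of its underside.
- jug: Bystander: clear measuring mug, 84 mm across, 85 mm high. Origin: centre of its underside.
- brush: Bystander: bottle brush 200 mm long, 32 mm high, lying along its x, white handle at -x, mint bristles at +x. Origin: middle of its underside.
Not all that is in view belongs to the job. There is more than one size of the case; the job needs the smallest.

How it is judged:
By the outcome, as a careful person would: the job done as asked, in the order asked, and still so for the second after the job is handed in, with the robot touching nothing.
Of pot1, pot2, pot3, pot4 only 2 to 4 are there at a start; the rules pass over those that are not, and their reading is None.
At some moment in a run one of pot1, pot2, pot3, pot4, tin may be knocked a few centimetres aside while the robot is not near it.
Once in a run the grip may slacken for a moment while it holds something.
It also fails if it takes over 210 s, if anything falls off the work surface, if the arm or the gripper's body presses on something with over 40 N, if the wrist force passes 120 N, or if a joint passes its speed limit or range.

## Robot

A 6-joint arm with a two-finger parallel gripper is mounted at the origin on the work surface. World frame = base frame: x ahead of the robot, y to its left, z up, the work surface at z = 0. Lengths are in m, angles in rad, forces in N, time in s.
With the tool pointing down it reaches from about 0.35 to 0.85 m from the base axis. Payload 8.1 kg.
Tool frame: the origin (TCP) lies at the centre of the arm's flange, where the gripper is bolted on; the fingertips stand 173 mm ahead of it and the grasp point (between the pads) lies robot.grip_point_offset ahead of it (robot.grip_point_offset is the distance from the TCP to the grasp point, in m); x points along the fingers, y is the direction in which the jaws open and shut, and the axes are right-handed (so a half turn about x gives the same grasp; the last joint's range is limited). The gripper opens to 85 mm and grips with 20 to 120 N. Pads are 22 mm wide; open, the fingers measure 114 mm over their backs; the gripper's body (76 mm by 85 mm) begins 54 mm behind the grasp point. The pads swing forward as they close: fully open they stand 13 mm farther back than shut.
Start: joints at [-1.295, 0.13, 1.488, -0, 1.523, -0.085], TCP at [0.212, -0.561, 0.405] pointing down, gripper open.
Joint ranges: [-2.96, 2.96], [-0.89, 2.26], [0.02, 2.5], [-1.34, 4.48], [0, 2.73], [-2.66, 2.66]. Speed limits (rad/s): [2.39, 2.39, 2.79, 3.14, 3.14, 3.14].

## Interface

Orientations are given as [roll, pitch, yaw] about the fixed x, y, z axes, in that order (R = Rz(yaw) Ry(pitch) Rx(roll)).
In Python, from rig import robot gives the robot as it stands.
- The arm moves only by the tool arm_command, never from a script. Its argument "plan" is a list of rows, each a list of 3 entries, a list of its own where there are three numbers: the shift along the tool's x, y, z in units of 10 cm (1.0 is 10 cm), then the turn, a rotation vector about the tool's x, y, z in units of 30 degrees (1.0 is 30 degrees), then the opening, from -1 (shut) to 1 (fully open), so that 0 is half open. In form: [[[x, y, z], [wx, wy, wz], hand], ...]. A call has 1 to 10 rows; each row is the pose to reach, as a shift and turn from the pose commanded when the call began, along the tool's axes at that moment; what a row does not reach only later rows make up. A row lasts 1/12 s, in which the tool goes at most 41.7 mm and 7.16 degrees, less where a joint would pass 70% of its speed; a pose out of reach is approached as far as the arm can. A call with a number of a shift or a turn outside -1 to 1 is refused whole. A call with a gripper value outside its range is refused whole. The fingers move at their own pace and stop on an object; "squeeze" is the grip in N (left out, the last holds). Time passes only in rows, so rows that repeat a pose let the fingers close. It gives the time, the measured TCP pose, the force and the opening at its end, in the units of the state.
- robot.sense(): the state, without advancing time (a new reading comes with each control period).
- robot.camera(name): name is "scene" or "top" or "wrist"; returns a dict with "frame" (400x640x3 uint8, red, green, blue), "fx", "fy", "cx", "cy" (pixels), "eye" and "attitude" of the camera in the world. Camera axes: x right, y down, z forward; pixel columns grow to the right and rows downward; lengths in m; the calibration is good to about 2 mm. A picture is of the moment at which its call begins. There is no depth.
- robot.hand_in(): hands the job in, once; it reports no verdict.
The state is a dict: "clock": time; "qpos": joint angles; "qd": joint speeds; "effort": joint torques, N m; "ee_pos": TCP position; "eef_rot": TCP orientation; "ft_force": force on the tool from outside, world axes, zero at the start; "ft_torque": the same for the moment, N m; "gripper_width": finger opening in m.
Only numpy, scipy, OpenCV 4.12 (cv2) and the standard library are available. Lean on these libraries where they do the work, as an engineer would, in place of code of your own. Each camera call takes 0.05 s, during which the arm holds its last target.

## Working session

There is one attempt and no reset: what is moved stays moved. The work goes in short steps, Python scripts to look and compute and a tool call to move; the robot and the scene stay as the last step left them, time stands still between calls to the robot, and variables do not carry over. Pictures are saved under pics/ and viewed, and the job is handed in when it is done.

Besides the shell and the picture viewer there is one more tool, called after "Call:" by a JSON object that holds its "fn" and its "kwargs", one argument or row to a line. arm_command: Moves the arm, as the interface text tells. Shifts and turns lie within -1 to 1; 1 stands for 10 cm of shift or 30 degrees of turn. Its arguments: {"type":"object","properties":{"plan":{"type":"array","items":{"type":"array"}},"squeeze":{"type":"number"}},"required":["plan"]}

```bash
ls; mkdir -p pics; cat > h.py <<'E'
import numpy as np,cv2
from rig import robot
from scipy.spatial.transform import Rotation as R
def snap(n,f):
    c=robot.camera(n); cv2.imwrite('pics/'+f+'.png',c['frame'][:,:,::-1]); return c
E
python3 - <<'E'
from h import *
for n in ['scene','top','wrist']:
    c=snap(n,n+'0'); print(n,c['fx'],c['fy'],c['cx'],c['cy'],c['eye'],c['attitude'])
print(robot.sense(),robot.grip_point_offset)
E
```

```text
pics
scene 378.1684072120116 378.1684072120116 323.84046363811905 202.98065409851938 [ 1.3488512  -0.15773074  0.96906549] [-2.35579694 -0.01068216  1.32791981]
top 362.7388096687385 362.7388096687385 317.96975586128497 201.7485320460092 [0.35570954 0.0444954  1.45586132] [-3.0232459  -0.00347337 -1.5568686 ]
wrist 312.2553645921133 312.2553645921133 321.623454912525 195.46679291447498 [ 0.27546662 -0.53649749  0.37304019] [ 2.86650586e+00  1.17349145e-03 -1.21038936e+00]
{'clock': 0.15, 'qpos': array([-1.29540706e+00,  1.31004358e-01,  1.48908079e+00, -7.58044438e-06,
        1.52298075e+00, -8.54027895e-02]), 'qd': array([-0.00123384, -0.00200469, -0.00419532,  0.00101292, -0.00010519,
        0.00070696]), 'effort': array([ 1.18410576e-04, -5.70064330e+01, -5.01156914e+01, -2.56848089e-04,
        9.61317157e-03,  9.04262674e-05]), 'ee_pos': array([ 0.21177689, -0.5611856 ,  0.40384688]), 'eef_rot': array([-1.65105997,  1.56932307,  1.85132511]), 'ft_force': array([-0.64473062,  0.66672658,  0.15488544]), 'ft_torque': array([ 0.01849081, -0.03394814,  0.03386405]), 'gripper_width': 0.0854061559749405} 0.1547
```

View pics/top0.png

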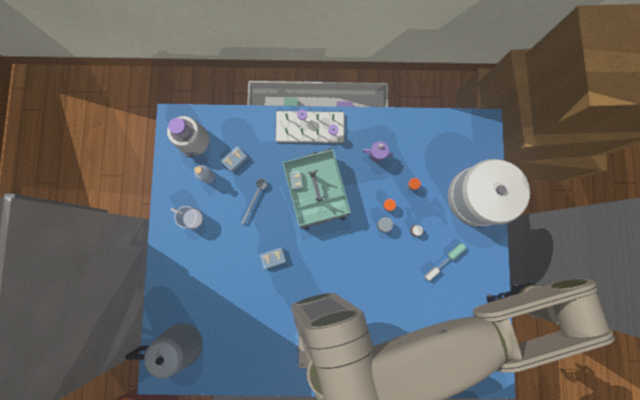

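View pics/scene0.png

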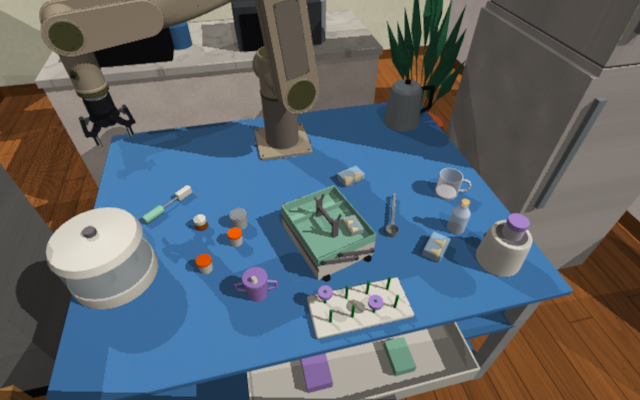

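View pics/wrist0.png

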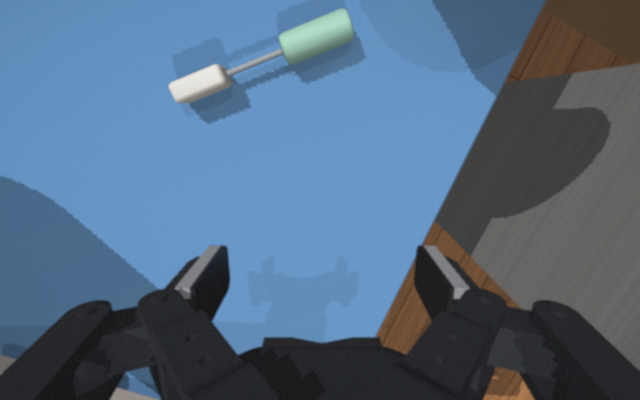

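```bash
cat >> h.py <<'E'
def cam(c):
    return np.array(c['eye']),R.from_euler('xyz',c['attitude']).as_matrix()
def ray(c,u,v,z):
    e,M=cam(c); d=M@np.array([(u-c['cx'])/c['fx'],(v-c['cy'])/c['fy'],1]); return e+d*(z-e[2])/d[2]
def proj(c,p):
    e,M=cam(c); q=(np.atleast_2d(p)-e)@M; return np.c_[c['cx']+c['fx']*q[:,0]/q[:,2],c['cy']+c['fy']*q[:,1]/q[:,2]]
def crop(c,u0,v0,u1,v1,k,f):
    im=np.ascontiguousarray(c['frame'][v0:v1,u0:u1,::-1]); cv2.imwrite('pics/'+f+'.png',cv2.resize(im,None,fx=k,fy=k,interpolation=cv2.INTER_CUBIC))
E
python3 - <<'E'
from h import *
c=robot.camera('top'); crop(c,270,140,460,290,4,'topA'); crop(c,150,100,290,280,3,'topB')
s=robot.camera('scene'); crop(s,130,170,410,320,2.8,'scA')
import pickle; pickle.dump((c,s),open('c0.pkl','wb'))
print(ray(c,390,205,.05),ray(c,414,184,.05),ray(c,385,225,.055),ray(c,417,231,.04),ray(c,255,201,.019))
E
```

```text
[ 0.51417875 -0.23924023  0.05      ] [ 0.59856143 -0.33439615  0.05      ] [ 0.43561504 -0.2181679   0.055     ] [ 0.41485789 -0.34557214  0.04      ] [0.5260145 0.2930022 0.019    ]
```

View pics/topA.png

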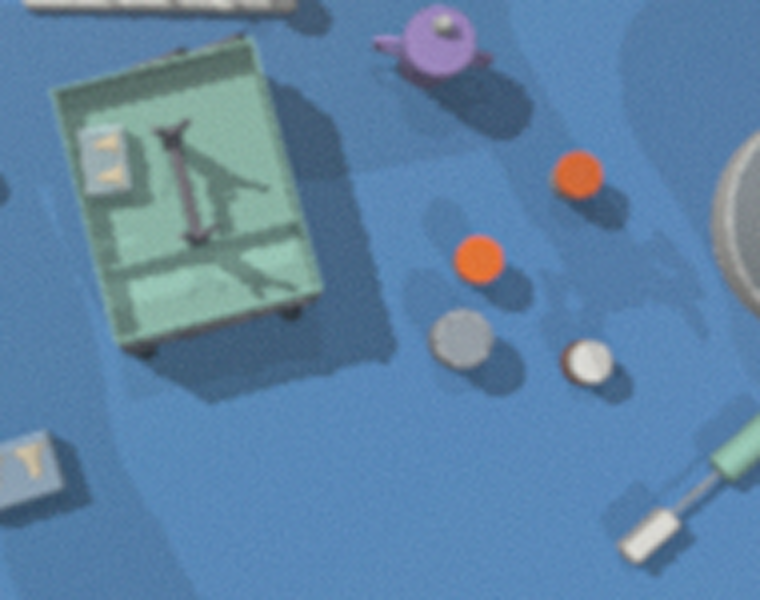

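View pics/topB.png

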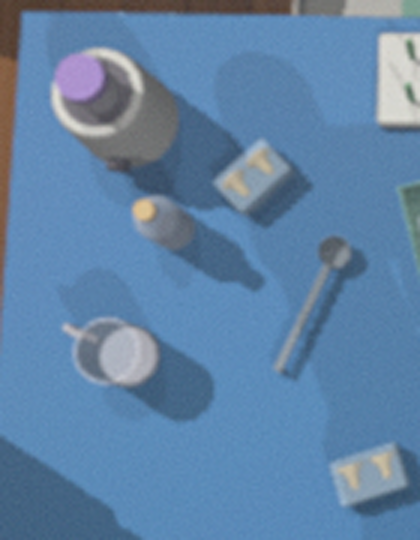

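View pics/scA.png

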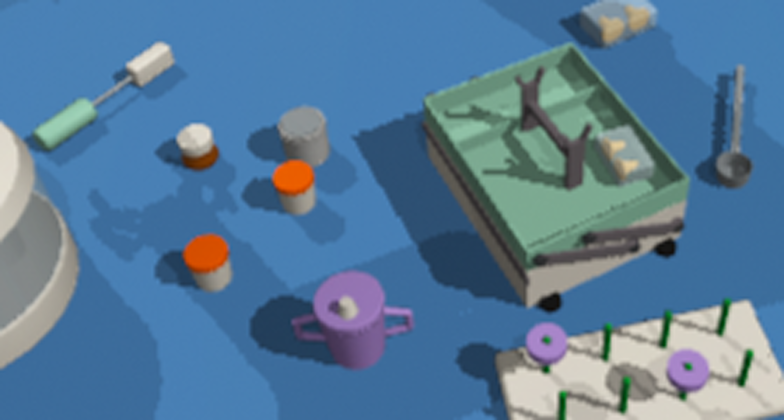

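```bash
cat > fit.py <<'E'
from h import *
import pickle
from scipy.optimize import least_squares
c,s=pickle.load(open('c0.pkl','rb'))
T=np.array([(52,92),(250,38),(322,292),(118,347)])/4+[270,140]-.4
S=np.array([(688,183),(523,250),(424,95),(572,47)])/2.8+[130,170]-.3
P=np.array([[.125,.1],[.125,-.1],[-.125,-.1],[-.125,.1]])
def w(x,z=.101):
    a=x[2];r=np.array([[np.cos(a),-np.sin(a)],[np.sin(a),np.cos(a)]])
    return np.c_[P@r.T+x[:2],np.full(4,z)]
f=lambda x:np.r_[proj(c,w(x))-T,proj(s,w(x))-S].ravel()
for ff in (f,lambda x:f(x)[:8],lambda x:f(x)[8:]):
    r=least_squares(ff,[.55,.05,.25]);print(r.x,np.round(r.fun,1))
print('post tops?',ray(c,172/4+270,135/4+140,.15),ray(c,198/4+270,237/4+140,.15))
# scoop
for u,v in ((334,253),(330,262),(281,372)): print('sc top',ray(c,u/3+150,v/3+100,.022))
for u,v in ((734,165),(740,68)): print('sc scene',ray(s,u/2.8+130,v/2.8+170,.022))
for n,(u,v),(u2,v2),z in (('potA',(480,260),(294,177),.05),('potB',(578,175),(207,253),.05),('tin',(462,339),(302,122),.055),('balm',(590,362),(196,136),.04)):
    print(n,ray(c,u/4+270-.4,v/4+140-.4,z)[:2],ray(s,u2/2.8+130,v2/2.8+170,z)[:2])
E
python3 fit.py
```

```text
[0.57447332 0.05084067 0.26146898] [-0.2 -1.1  1.1 -0.1 -0.2 -0.5 -1.  -1.2 -0.1 -1.6  0.2  0.1 -0.9  0.3
 -0.2 -2.2]
[0.57164806 0.05042766 0.27862668] [-0.6  0.2  0.5  0.3  0.3 -0.4 -0.3 -0.1]
[0.57758777 0.05094227 0.24686903] [ 0.  -0.3 -0.3  0.9 -0.4  0.5  0.8 -1.5]
post tops? [0.61392017 0.06174089 0.15      ] [0.52023691 0.03669793 0.15      ]
sc top [0.5931723  0.26947047 0.022     ]
sc top [0.58095343 0.27440395 0.022     ]
sc top [0.43356113 0.33406026 0.022     ]
sc scene [0.60192949 0.27167813 0.022     ]
sc scene [0.44676726 0.34018761 0.022     ]
potA [ 0.51572692 -0.23769344] [ 0.52523427 -0.23401469]
potB [ 0.60115584 -0.33483442] [ 0.61056282 -0.33197564]
tin [ 0.43813054 -0.21857425] [ 0.44581971 -0.21764434]
balm [ 0.41836422 -0.34602646] [ 0.42511702 -0.34255027]
```

```bash
cat >> h.py <<'E'
G=robot.grip_point_offset
def tool():
    s=robot.sense(); return s,np.array(s['ee_pos']),R.from_euler('xyz',s['eef_rot']).as_matrix()
def go(x,y,z,psi=None):
    """target grasp point x,y,z; psi = yaw of tool y axis (mod pi)"""
    s,p,M=tool()
    t=np.array([x,y,z+G]); cur=np.arctan2(M[1,1],M[0,1])
    if psi is None: psi=cur
    d=(psi-cur+np.pi/2)%np.pi-np.pi/2
    psi=cur+d
    Mt=np.c_[[0,0,-1],[np.cos(psi),np.sin(psi),0],[np.sin(psi),-np.cos(psi),0]]
    sh=M.T@(t-p)/.1; rv=R.from_matrix(M.T@Mt).as_rotvec()/np.radians(30)
    print('shift',np.round(sh,2),'turn',np.round(rv,2),'cur psi',round(cur,3),'grip now',np.round(p+M[:,0]*G,4),'w',round(s['gripper_width'],4),'t',round(s['clock'],2),'q',np.round(s['qpos'],2),'F',np.round(s['ft_force'],1))
    return sh,rv
E
python3 - <<'E'
from h import *
s,p,M=tool();c=robot.camera('wrist');e,C=cam(c)
print(M,'cam in tool',M.T@(e-p),'\n',M.T@C)
go(.42,-.26,.28); go(.573,.05,.24,.265+np.pi/2)
E
```

```text
[[-1.95132867e-04  3.53021456e-01 -9.35615206e-01]
 [ 8.19307654e-04 -9.35614853e-01 -3.53021494e-01]
 [-9.99999645e-01 -8.35442795e-04 -1.06663972e-04]] cam in tool [ 0.03074273 -0.00053851 -0.06828174] 
 [[-4.49714285e-04 -2.71797726e-01  9.62354298e-01]
 [ 9.99999822e-01 -4.99588108e-04  3.26207608e-04]
 [ 3.92118276e-04  9.62354273e-01  2.71797902e-01]]
shift [-0.3  -2.08 -3.01] turn [-0. -0.  0.] cur psi -1.21 grip now [ 0.2118 -0.5612  0.2497] w 0.0855 t 0.3 q [-1.3   0.13  1.49  0.    1.52 -0.09] F [ 0.1 -0.4  1.1]
shift [ 0.1  -4.44 -5.54] turn [ 0.18 -0.    0.  ] cur psi -1.21 grip now [ 0.2118 -0.5612  0.2497] w 0.0855 t 0.3 q [-1.3   0.13  1.49  0.    1.52 -0.09] F [ 0.1 -0.4  1.1]
```

Call:
{"fn": "arm_command", "kwargs": {
  "plan": [
    [[-0.1, -0.35, -0.5], [0, 0, 0], 0.5],
    [[-0.1, -0.7, -1], [0, 0, 0], 0.5],
    [[-0.1, -0.7, -1], [0, 0, 0], 0.5]
  ]
}}

```text
clock: 0.55
ee_pos: [0.281, -0.4595, 0.4146]
eef_rot: [-2.279, 1.57, 1.221]
ft_force: [0.9, -0.1, -0.2]
gripper_width: 0.0642
```

Call:
{"fn": "arm_command", "kwargs": {
  "plan": [
    [[-0.1, -0.35, -0.5], [0, 0, 0], 0.5],
    [[-0.1, -0.7, -1], [0, 0, 0], 0.5],
    [[-0.1, -0.7, -1], [0, 0, 0], 0.5]
  ]
}}

```text
clock: 0.8
ee_pos: [0.3503, -0.358, 0.4252]
eef_rot: [2.108, 1.57, -0.673]
ft_force: [0.6, -0.2, 0.0]
gripper_width: 0.064
```

Call:
{"fn": "arm_command", "kwargs": {
  "plan": [
    [[-0.1, -0.35, -0.5], [0, 0, 0], 0.5],
    [[-0.1, -0.7, -1], [0, 0, 0], 0.5],
    [[-0.1, -0.7, -1], [0, 0, 0], 0.5]
  ]
}}

```text
clock: 1.05
ee_pos: [0.4192, -0.257, 0.4354]
eef_rot: [2.263, 1.57, -0.518]
ft_force: [0.8, -2.1, -0.1]
gripper_width: 0.0641
```

```bash
python3 - <<'E'
from h import *
import pickle
c=snap('wrist','w1');pickle.dump(c,open('c1.pkl','wb'))
go(.573,.05,.24,.265+np.pi/2)
E
```

```text
shift [ 0.42 -2.28 -2.48] turn [ 0.19 -0.01  0.  ] cur psi -1.206 grip now [ 0.4228 -0.2517  0.2809] w 0.0637 t 1.1 q [-0.64 -0.18  1.74  0.    1.58  0.56] F [ 2.7  4.5 -0.4]
```

View pics/w1.png

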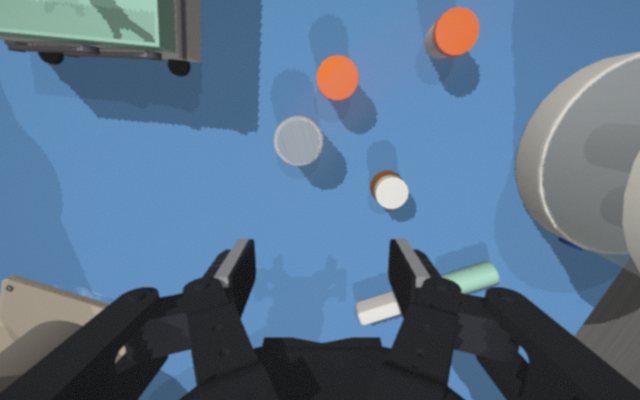

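```bash
python3 - <<'E'
from h import *
import pickle
c=pickle.load(open('c1.pkl','rb'))
for n,u,v,z in (('A',338,78,.05),('B',456.5,31.5,.05),('tin',298.5,141,.055),('balm',391,192,.04)): print(n,ray(c,u,v,z)[:2])
E
```

```text
A [ 0.51766285 -0.23854927]
B [ 0.60249556 -0.33619054]
tin [ 0.4406345  -0.22148549]
balm [ 0.42065079 -0.34615762]
```

Call:
{"fn": "arm_command", "kwargs": {
  "plan": [
    [[0, -0.3, -0.4], [0, 0, 0], 0],
    [[0, -0.6, -0.8], [0, 0, 0], 0],
    [[0, -0.9, -1], [0.1, 0, 0], 0]
  ]
}}

```text
clock: 1.35
ee_pos: [0.4777, -0.1483, 0.4347]
eef_rot: [2.435, 1.57, -0.399]
ft_force: [0.1, 0.3, 0.3]
gripper_width: 0.0427
```

Call:
{"fn": "arm_command", "kwargs": {
  "plan": [
    [[0.1, -0.4, -0.4], [0, 0, 0], 0],
    [[0.2, -0.7, -0.7], [0, 0, 0], 0],
    [[0.2, -0.9, -0.8], [0.1, 0, 0], 0],
    [[0.2, -0.9, -0.8], [0.1, 0, 0], 0]
  ]
}}

```text
clock: 1.68
ee_pos: [0.5266, -0.0336, 0.4132]
eef_rot: [-1.4, 1.567, 2.0]
ft_force: [0.4, -0.1, -0.8]
gripper_width: 0.0425
```

```bash
python3 - <<'E'
from h import *
import pickle
c=snap('wrist','w2');pickle.dump(c,open('c2.pkl','wb'))
go(.573,.05,.24,.265+np.pi/2)
E
```

```text
shift [ 0.19 -0.71 -0.67] turn [-0.01  0.    0.  ] cur psi -1.31 grip now [ 0.5259 -0.0359  0.259 ] w 0.0428 t 1.73 q [-0.17 -0.07  1.68  0.    1.54  1.14] F [ 0.5 -0.9  0.5]
```

View pics/w2.png

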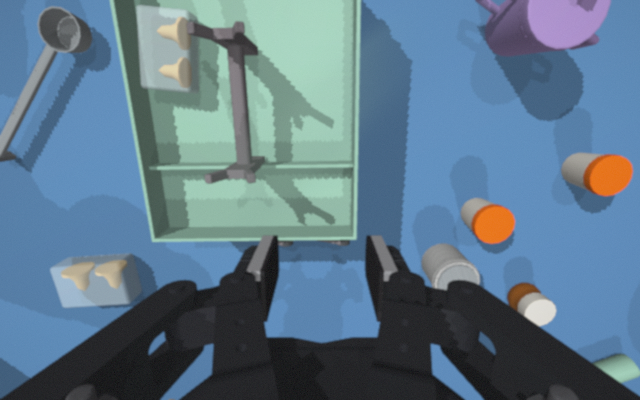

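```bash
python3 - <<'E'
from h import *
import pickle
c=pickle.load(open('c2.pkl','rb'))
a=ray(c,153,241,.101);b=ray(c,356.5,241,.101);print(a,b,np.linalg.norm(a-b),np.arctan2(*(a-b)[:2])) 
ph=np.arctan2(-(a-b)[0],(a-b)[1]);m=(a+b)/2+.125*np.array([np.cos(ph),np.sin(ph),0]);print('yaw',ph,'centre',m)
p=ray(c,237,55,.118);q=ray(c,244.5,155,.118);print('bar',p,q,np.arctan2((p-q)[1],(p-q)[0]))
for x in ((.573,.0505,.265),m[:2].tolist()+[ph]):
  k=R.from_euler('z',x[2]).as_matrix();print(proj(c,(np.array([[.05,0,.118],[-.05,0,.118],[-.125,.1,.101],[-.125,-.1,.101],[-.05,.01,.16],[-.05,-.01,.16],[.1,-.1,.101]])@k.T+[x[0],x[1],0])).round(1).tolist())
print(ray(c,64,30,.022),ray(c,5,158,.0))
E
```

```text
[0.4281964  0.11269973 0.101     ] [ 0.47919798 -0.07978117  0.101     ] 0.19912321840321828 -0.25901731025591873
yaw 0.25901731025591873 centre [0.57452746 0.04847563 0.101     ]
bar [0.61325024 0.0591062  0.118     ] [0.5376505  0.03857006 0.118     ] 0.26524257403555696
[[233.2, 42.5], [243.0, 169.8], [151.2, 242.5], [355.3, 241.3], [215.3, 181.0], [242.6, 180.8], [361.6, -24.4]]
[[236.5, 41.2], [245.3, 168.7], [152.6, 241.0], [356.9, 241.0], [217.9, 179.6], [245.3, 179.6], [365.4, -24.9]]
[0.59851591 0.26571995 0.022     ] [0.43400618 0.348218   0.        ]
```

Call:
{"fn": "arm_command", "kwargs": {
  "plan": [
    [[0.1, -0.35, -0.35], [0, 0, 0], 0],
    [[0.2, -0.7, -0.68], [0, 0, 0], 0],
    [[0.2, -0.7, -0.68], [0, 0, 0], 0]
  ]
}}

```text
clock: 1.98
ee_pos: [0.5747, 0.0478, 0.3937]
eef_rot: [-1.737, 1.569, 1.662]
ft_force: [0.9, 0.2, 0.8]
gripper_width: 0.043
```

```bash
python3 - <<'E'
from h import *
go(.574,.0487,.115,.261+np.pi/2)
E
```

```text
shift [ 1.24 -0.01  0.  ] turn [-0.01 -0.    0.  ] cur psi -1.314 grip now [0.5747 0.048  0.239 ] w 0.043 t 1.98 q [-0.01  0.07  1.57  0.    1.5   1.31] F [0.9 0.2 0.8]
```

Call:
{"fn": "arm_command", "kwargs": {
  "plan": [
    [[0.35, -0.01, 0], [0, 0, 0], 0],
    [[0.7, -0.01, 0], [0, 0, 0], 0],
    [[0.8, -0.01, 0], [0, 0, 0], 0],
    [[0.8, -0.01, 0], [0, 0, 0], 0]
  ]
}}

```text
clock: 2.32
ee_pos: [0.5718, 0.0457, 0.3107]
eef_rot: [-0.219, 1.563, -3.105]
ft_force: [-0.8, 0.4, 0.2]
gripper_width: 0.0426
```

```bash
python3 - <<'E'
from h import *
go(.574,.0487,.115,.261+np.pi/2);c=snap('wrist','w3')
E
```

```text
shift [ 0.41 -0.02 -0.03] turn [-0.01  0.01  0.  ] cur psi -1.315 grip now [0.5706 0.0457 0.156 ] w 0.0426 t 2.32 q [-0.01  0.13  1.67 -0.    1.36  1.31] F [-0.8  0.4  0.2]
```

View pics/w3.png

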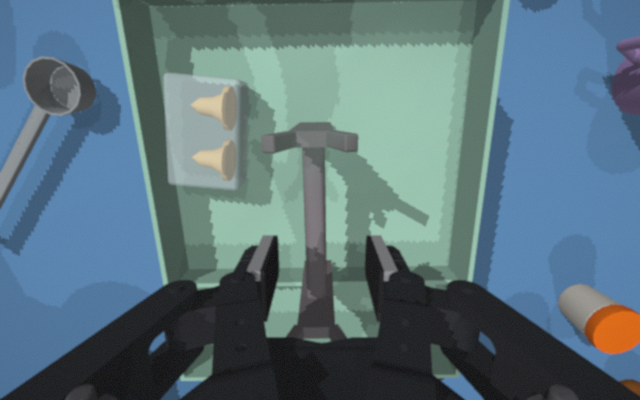

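Call:
{"fn": "arm_command", "kwargs": {
  "plan": [
    [[0.2, -0.02, -0.03], [0, 0, 0], 0],
    [[0.4, -0.02, -0.03], [0, 0, 0], 0],
    [[0.4, -0.02, -0.03], [0, 0, 0], 0]
  ],
  "squeeze": 50
}}

```text
clock: 2.62
ee_pos: [0.5755, 0.0486, 0.2738]
eef_rot: [-0.21, 1.569, -3.096]
ft_force: [-1.0, -0.3, -0.6]
gripper_width: 0.0424
```

Call:
{"fn": "arm_command", "kwargs": {
  "plan": [
    [[0, 0, 0], [0, 0, 0], -0.5],
    [[0, 0, 0], [0, 0, 0], -0.6],
    [[0, 0, 0], [0, 0, 0], -0.8],
    [[0, 0, 0], [0, 0, 0], -1],
    [[0, 0, 0], [0, 0, 0], -1],
    [[0, 0, 0], [0, 0, 0], -1]
  ]
}}

```text
clock: 3.12
ee_pos: [0.5764, 0.0507, 0.2777]
eef_rot: [-2.61, 1.567, 0.789]
ft_force: [-4.1, 8.5, 5.5]
gripper_width: 0.0105
```

```bash
python3 - <<'E'
from h import *
go(.574,.0487,.115,.261+np.pi/2)
print(robot.sense()['ft_force'])
M=tool()[2]
y=np.array([-np.sin(.261),np.cos(.261),0])
for q in np.arange(5,121,5):
    q_=np.radians(q);dy=.13*(np.cos(2.705-q_)+.906);dz=.13*(np.sin(2.705-q_)-.423)
    print(q,np.round(dy*10,3),np.round(dz*10,3))
E
```

```text
shift [0.08 0.01 0.03] turn [-0.01 -0.01  0.  ] cur psi -1.314 grip now [0.5768 0.0511 0.123 ] w 0.0105 t 3.12 q [-0.    0.17  1.69  0.    1.29  1.31] F [-4.1  8.5  5.5]
[-4.14592042  8.46200643  5.47880398]
5 0.052 0.1
10 0.113 0.196
15 0.182 0.286
20 0.259 0.37
25 0.342 0.446
30 0.432 0.515
35 0.528 0.576
40 0.629 0.628
45 0.733 0.672
50 0.842 0.706
55 0.952 0.73
60 1.065 0.745
65 1.178 0.75
70 1.291 0.745
75 1.404 0.73
80 1.515 0.706
85 1.623 0.672
90 1.728 0.628
95 1.828 0.576
100 1.924 0.515
105 2.014 0.446
110 2.097 0.369
115 2.174 0.285
120 2.243 0.195
```

```bash
python3 - <<'E'
from h import *
c=snap('wrist','w4');c=robot.camera('scene'); crop(c,260,150,420,290,4.5,'s4')
go(.574,.0487,.115,.261+np.pi/2)
E
```

```text
shift [0.08 0.01 0.03] turn [-0.01 -0.01  0.  ] cur psi -1.314 grip now [0.5768 0.0511 0.123 ] w 0.0104 t 3.22 q [-0.    0.17  1.69  0.    1.29  1.31] F [-4.3  9.1  6.2]
```

View pics/w4.png

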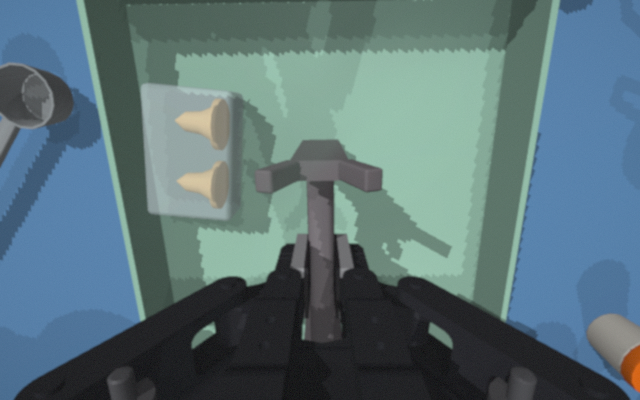

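View pics/s4.png

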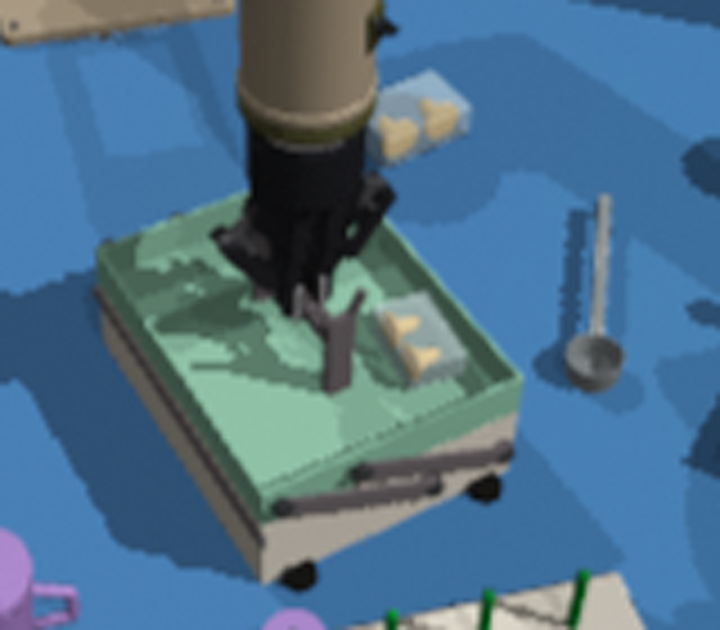

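Call:
{"fn": "arm_command", "kwargs": {
  "plan": [
    [[0, 0, 0], [0, 0, 0], -0.3],
    [[0, 0, 0], [0, 0, 0], -0.3],
    [[0, 0, 0], [0, 0, 0], -0.3],
    [[0, 0, 0], [0, 0, 0], -0.3]
  ]
}}

```text
clock: 3.55
ee_pos: [0.5762, 0.0491, 0.2755]
eef_rot: [2.668, 1.569, -0.218]
ft_force: [1.0, -0.6, 0.8]
gripper_width: 0.0302
```

```bash
python3 - <<'E'
from h import *
go(.574,.0487,.114,.261+np.pi/2)
E
```

```text
shift [ 0.07 -0.    0.02] turn [-0.01 -0.   -0.  ] cur psi -1.315 grip now [0.5764 0.049  0.1208] w 0.0302 t 3.55 q [-0.    0.17  1.69 -0.    1.28  1.31] F [ 1.  -0.6  0.8]
```

Call:
{"fn": "arm_command", "kwargs": {
  "plan": [
    [[0.07, 0, 0.02], [0, 0, 0], -0.3],
    [[0.07, 0, 0.02], [0, 0, 0], -0.3],
    [[0.07, 0, 0.02], [0, 0, 0], -0.3]
  ]
}}

```text
clock: 3.8
ee_pos: [0.5734, 0.0487, 0.2667]
eef_rot: [-0.236, 1.569, -3.122]
ft_force: [-0.6, 0.3, 0.5]
gripper_width: 0.0301
```

Call:
{"fn": "arm_command", "kwargs": {
  "plan": [
    [[0, 0, 0], [0, 0, 0], -0.5],
    [[0, 0, 0], [0, 0, 0], -0.7],
    [[0, 0, 0], [0, 0, 0], -1],
    [[0, 0, 0], [0, 0, 0], -1],
    [[0, 0, 0], [0, 0, 0], -1]
  ]
}}

```text
clock: 4.22
ee_pos: [0.5736, 0.0499, 0.2677]
eef_rot: [-1.314, 1.569, 2.085]
ft_force: [-1.8, 6.5, 1.0]
gripper_width: 0.0112
```

```bash
python3 - <<'E'
from h import *
go(.574,.0487,.114,.261+np.pi/2)
E
```

```text
shift [-0.01  0.01 -0.  ] turn [-0.01  0.    0.  ] cur psi -1.314 grip now [0.5734 0.0503 0.113 ] w 0.0112 t 4.22 q [-0.    0.17  1.7   0.    1.27  1.31] F [-1.8  6.5  1. ]
```

Call:
{"fn": "arm_command", "kwargs": {
  "plan": [
    [[-0.1, -0.05, 0], [0, 0, 0], -1],
    [[-0.2, -0.11, 0], [0, 0, 0], -1],
    [[-0.29, -0.18, 0], [0, 0, 0], -1],
    [[-0.37, -0.26, 0], [0, 0, 0], -1],
    [[-0.45, -0.34, 0], [0, 0, 0], -1],
    [[-0.515, -0.43, 0], [0, 0, 0], -1],
    [[-0.575, -0.53, 0], [0, 0, 0], -1],
    [[-0.63, -0.63, 0], [0, 0, 0], -1],
    [[-0.67, -0.73, 0], [0, 0, 0], -1]
  ],
  "squeeze": 70
}}

```text
clock: 4.97
ee_pos: [0.5546, 0.1201, 0.3346]
eef_rot: [0.122, 1.568, -2.763]
ft_force: [-6.0, -1.5, -7.6]
gripper_width: 0.0104
```

```bash
python3 - <<'E'
from h import *
c=robot.camera('scene'); crop(c,260,100,450,290,3,'s5')
y=np.array([-np.sin(.261),np.cos(.261),0]);p=np.array([.574,.0487,.114])+y*.0733+[0,0,.0672]
go(*p,.261+np.pi/2)
E
```

```text
shift [-0.01  0.02 -0.  ] turn [-0.01  0.    0.  ] cur psi -1.314 grip now [0.5538 0.1218 0.1806] w 0.0105 t 5.02 q [0.13 0.09 1.66 0.   1.39 1.44] F [-8.6 -0.2 -6.1]
```

View pics/s5.png

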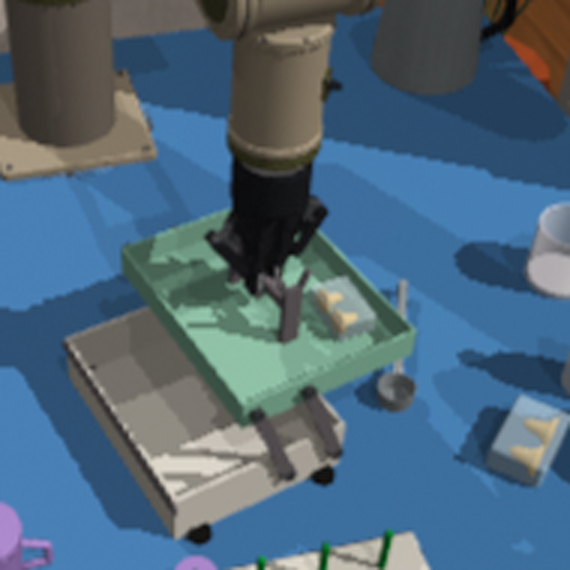

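Call:
{"fn": "arm_command", "kwargs": {
  "plan": [
    [[-0.034, -0.11, 0], [0, 0, 0], -1],
    [[-0.058, -0.22, 0], [0, 0, 0], -1],
    [[-0.073, -0.33, 0], [0, 0, 0], -1],
    [[-0.078, -0.445, 0], [0, 0, 0], -1],
    [[-0.073, -0.56, 0], [0, 0, 0], -1],
    [[-0.058, -0.67, 0], [0, 0, 0], -1],
    [[-0.034, -0.78, 0], [0, 0, 0], -1],
    [[0, -0.89, 0], [0, 0, 0], -1],
    [[0.044, -0.995, 0], [0, 0, 0], -1]
  ]
}}

```text
clock: 5.77
ee_pos: [0.5286, 0.2165, 0.3309]
eef_rot: [0.034, 1.566, -2.851]
ft_force: [-16.0, -3.8, 2.2]
gripper_width: 0.0105
```

Call:
{"fn": "arm_command", "kwargs": {
  "plan": [
    [[0.052, -0.1, 0], [0, 0, 0], -1],
    [[0.113, -0.195, 0], [0, 0, 0], -1],
    [[0.182, -0.285, 0], [0, 0, 0], -1],
    [[0.26, -0.37, 0], [0, 0, 0], -1],
    [[0.343, -0.445, 0], [0, 0, 0], -1],
    [[0.42, -0.505, 0], [0, 0, 0], -1],
    [[0.42, -0.505, 0], [0, 0, 0], -1]
  ]
}}

```text
clock: 6.35
ee_pos: [0.515, 0.2664, 0.2877]
eef_rot: [-0.22, 1.565, -3.104]
ft_force: [-18.2, 0.9, 1.6]
gripper_width: 0.0102
```

```bash
python3 - <<'E'
from h import *
c=robot.camera('scene'); crop(c,240,80,480,290,3,'s6')
y=np.array([-np.sin(.261),np.cos(.261),0]);p=np.array([.574,.0487,.114])+y*.2243+[0,0,.0195]
go(*p,.261+np.pi/2)
E
```

```text
shift [-0.    0.01 -0.01] turn [-0.01  0.01  0.  ] cur psi -1.313 grip now [0.5141 0.2662 0.1332] w 0.0106 t 6.4 q [0.39 0.16 1.67 0.   1.31 1.7 ] F [-17.    2.5   2.4]
```

View pics/s6.png

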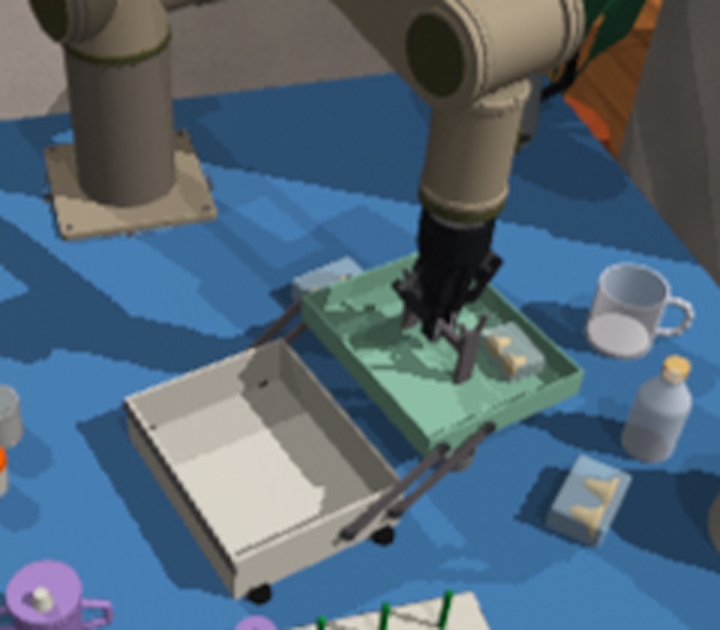

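Call:
{"fn": "arm_command", "kwargs": {
  "plan": [
    [[0, 0, 0], [0, 0, 0], -0.3],
    [[0, 0, 0], [0, 0, 0], -0.3],
    [[0, 0, 0], [0, 0, 0], -0.2],
    [[0, 0, 0], [0, 0, 0], -0.2]
  ]
}}

```text
clock: 6.73
ee_pos: [0.5181, 0.2648, 0.2897]
eef_rot: [-3.113, 1.568, 0.284]
ft_force: [0.2, -0.3, -0.4]
gripper_width: 0.0339
```

Call:
{"fn": "arm_command", "kwargs": {
  "plan": [
    [[-0.2, 0, 0], [0, 0, 0], -0.2],
    [[-0.6, 0, 0], [0, 0, 0], -0.2],
    [[-1, 0, 0], [0, 0, 0], 0],
    [[-1, 0, 0], [0, 0, 0], 0],
    [[-1, 0, 0], [0, 0, 0], 0]
  ]
}}

```text
clock: 7.15
ee_pos: [0.5187, 0.2648, 0.3931]
eef_rot: [-3.03, 1.562, 0.367]
ft_force: [-0.2, 0.6, -0.8]
gripper_width: 0.0428
```

```bash
python3 - <<'E'
from h import *
import pickle
c=snap('wrist','w7');pickle.dump(c,open('c7.pkl','wb'))
go(.517,-.238,.26);go(.44,-.22,.26)
E
```

```text
shift [-0.25  4.86  1.28] turn [-0.   -0.01  0.  ] cur psi -1.315 grip now [0.5187 0.2648 0.2356] w 0.0425 t 7.2 q [ 0.38  0.09  1.56 -0.    1.49  1.7 ] F [-0.3  0.1 -1.4]
shift [-0.25  4.49  1.98] turn [-0.   -0.01  0.  ] cur psi -1.315 grip now [0.5187 0.2648 0.2356] w 0.0425 t 7.2 q [ 0.38  0.09  1.56 -0.    1.49  1.7 ] F [-0.3  0.1 -1.4]
```

View pics/w7.png

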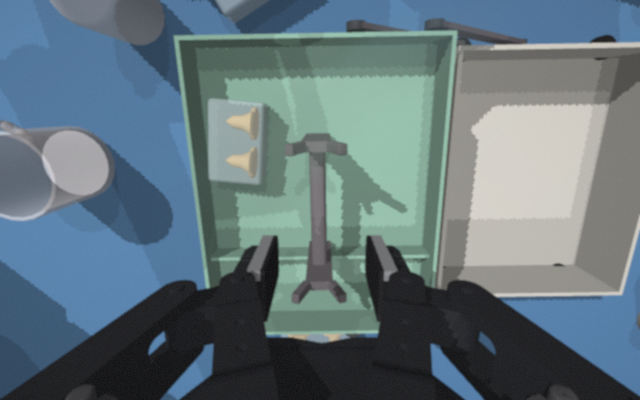

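Call:
{"fn": "arm_command", "kwargs": {
  "plan": [
    [[-0.05, 0.4, 0.1], [0, 0, 0], 0.7],
    [[-0.1, 0.8, 0.2], [0, 0, 0], 0.7],
    [[-0.1, 1, 0.26], [0, 0, 0], 0.7]
  ]
}}

```text
clock: 7.45
ee_pos: [0.5174, 0.1584, 0.3974]
eef_rot: [0.746, 1.568, -2.14]
ft_force: [0.2, -0.6, -0.5]
gripper_width: 0.0722
```

Call:
{"fn": "arm_command", "kwargs": {
  "plan": [
    [[-0.05, 0.4, 0.1], [0, 0, 0], 0.7],
    [[-0.1, 0.8, 0.2], [0, 0, 0], 0.7],
    [[-0.1, 1, 0.26], [0, 0, 0], 0.7]
  ]
}}

```text
clock: 7.7
ee_pos: [0.5175, 0.0544, 0.4076]
eef_rot: [0.811, 1.569, -2.077]
ft_force: [-0.3, -0.9, 1.4]
gripper_width: 0.0726
```

Call:
{"fn": "arm_command", "kwargs": {
  "plan": [
    [[0, 0.4, 0.1], [0, 0, 0], 0.7],
    [[0, 0.8, 0.2], [0, 0, 0], 0.7],
    [[0, 1, 0.26], [0, 0, 0], 0.7]
  ]
}}

```text
clock: 7.95
ee_pos: [0.5173, -0.0491, 0.4066]
eef_rot: [0.202, 1.568, -2.685]
ft_force: [-0.1, 0.6, -0.2]
gripper_width: 0.0726
```

Call:
{"fn": "arm_command", "kwargs": {
  "plan": [
    [[0, 0.4, 0.1], [0, 0, 0], 0.7],
    [[0, 0.8, 0.2], [0, 0, 0], 0.7],
    [[0, 1, 0.26], [0, 0, 0], 0.7]
  ]
}}

```text
clock: 8.2
ee_pos: [0.5174, -0.1525, 0.4064]
eef_rot: [0.016, 1.568, -2.872]
ft_force: [0.9, -0.5, 0.4]
gripper_width: 0.0729
```

```bash
python3 - <<'E'
from h import *
import pickle
c=snap('wrist','w8');pickle.dump(c,open('c8.pkl','wb'))
go(.517,-.238,.16);go(.44,-.22,.16)
E
```

```text
shift [0.92 0.81 0.21] turn [-0.    0.01 -0.  ] cur psi -1.319 grip now [ 0.5167 -0.1546  0.2516] w 0.0723 t 8.25 q [-0.38 -0.03  1.65 -0.    1.52  0.93] F [-1.1 -1.8  0.4]
shift [0.92 0.44 0.91] turn [-0.    0.01 -0.  ] cur psi -1.319 grip now [ 0.5167 -0.1546  0.2516] w 0.0723 t 8.25 q [-0.38 -0.03  1.65 -0.    1.52  0.93] F [-1.1 -1.8  0.4]
```

View pics/w8.png

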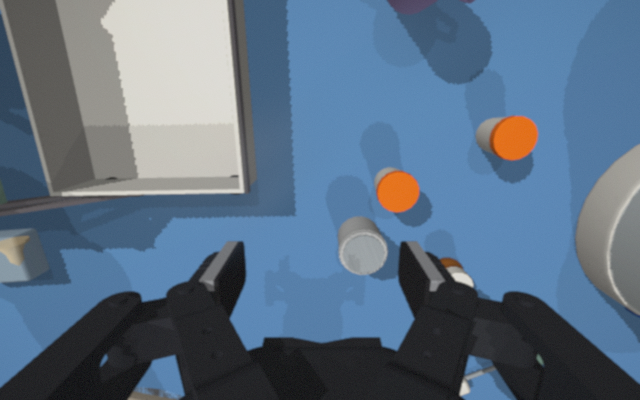

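```bash
python3 - <<'E'
from h import *
import pickle
c=pickle.load(open('c8.pkl','rb'))
for n,u,v,z in (('A',397.5,191,.05),('B',514,138,.05),('tin',362.5,253,.055)): print(n,ray(c,u,v,z)[:2])
a=ray(c,52,195,.066);b=ray(c,247,194,.066)
ph=np.arctan2(-(a-b)[0],(a-b)[1]);m=(a+b)/2+.125*np.array([np.cos(ph),np.sin(ph),0]);print('yaw',ph,'centre',m,np.linalg.norm(a-b))
# psi of far edge line too
a=ray(c,247,194,.066);b=ray(c,234,0,.066);print(np.arctan2((b-a)[1],(b-a)[0]))
E
```

```text
A [ 0.51881345 -0.23637054]
B [ 0.60269979 -0.33476229]
tin [ 0.4410945  -0.21943485]
yaw 0.25861631115823513 centre [0.57526538 0.04667283 0.066     ] 0.20089727522276618
0.2524299774669229
```

Call:
{"fn": "arm_command", "kwargs": {
  "plan": [
    [[0.3, 0.4, 0.1], [0, 0, 0], 0.7],
    [[0.7, 0.79, 0.2], [0, 0, 0], 0.7],
    [[0.92, 0.79, 0.2], [0, 0, 0], 0.7],
    [[0.92, 0.79, 0.2], [0, 0, 0], 0.7]
  ]
}}

```text
clock: 8.58
ee_pos: [0.5155, -0.2317, 0.3064]
eef_rot: [-0.678, 1.558, 2.716]
ft_force: [-0.4, 1.1, -1.8]
gripper_width: 0.0726
```

```bash
python3 - <<'E'
from h import *
go(.518,-.237,.1)
go(.518,-.237,.032)
E
```

```text
shift [ 0.52  0.06 -0.02] turn [0.   0.02 0.02] cur psi -1.318 grip now [ 0.5137 -0.2309  0.1517] w 0.0726 t 8.58 q [-0.51  0.11  1.69 -0.    1.35  0.81] F [-0.4  1.1 -1.8]
shift [ 1.2   0.07 -0.02] turn [0.   0.02 0.02] cur psi -1.318 grip now [ 0.5137 -0.2309  0.1517] w 0.0726 t 8.58 q [-0.51  0.11  1.69 -0.    1.35  0.81] F [-0.4  1.1 -1.8]
```

Call:
{"fn": "arm_command", "kwargs": {
  "plan": [
    [[0.35, 0.05, 0], [0, 0, 0], 0.7],
    [[0.65, 0.05, 0], [0, 0, 0], 0.7],
    [[0.65, 0.05, 0], [0, 0, 0], 0.7],
    [[0.65, 0.05, 0], [0, 0, 0], 0.7]
  ]
}}

```text
clock: 8.92
ee_pos: [0.519, -0.2339, 0.2493]
eef_rot: [-0.797, 1.565, 2.601]
ft_force: [0.3, -1.0, -0.9]
gripper_width: 0.0728
```

```bash
python3 - <<'E'
from h import *
go(.518,-.237,.032,.26+np.pi/2)
snap('wrist','w9')
E
```

```text
shift [0.63 0.03 0.02] turn [-0.01  0.01  0.01] cur psi -1.315 grip now [ 0.5182 -0.2335  0.0946] w 0.0728 t 8.92 q [-0.51  0.18  1.73  0.    1.24  0.8 ] F [ 0.3 -1.  -0.9]
```

View pics/w9.png

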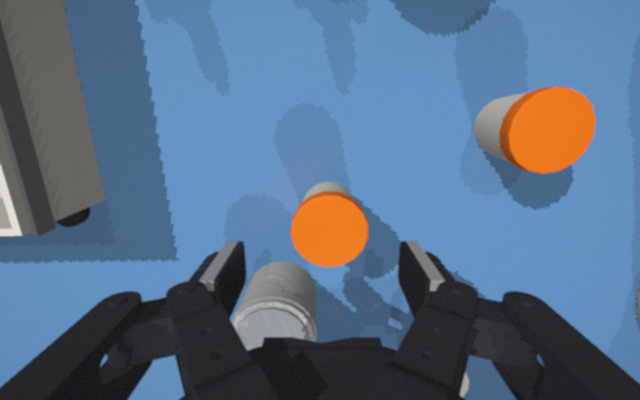

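Call:
{"fn": "arm_command", "kwargs": {
  "plan": [
    [[0.3, 0.03, 0], [0, 0, 0], 0.7],
    [[0.62, 0.03, 0], [0, 0, 0], 0.7],
    [[0.62, 0.03, 0], [0, 0, 0], 0.7],
    [[0.62, 0.03, 0], [0, 0, 0], 0.3],
    [[0.62, 0.03, 0], [0, 0, 0], 0],
    [[0.62, 0.03, 0], [0, 0, 0], -0.3],
    [[0.62, 0.03, 0], [0, 0, 0], -0.3],
    [[0.62, 0.03, 0], [0, 0, 0], -0.3]
  ],
  "squeeze": 50
}}

```text
clock: 9.63
ee_pos: [0.5224, -0.2387, 0.1929]
eef_rot: [2.402, 1.565, -0.483]
ft_force: [0.3, 0.1, 8.8]
gripper_width: 0.0449
```

```bash
python3 - <<'E'
from h import *
go(.518,-.237,.16,.26+np.pi/2)
E
```

```text
shift [-1.22 -0.02  0.03] turn [-0.01 -0.01 -0.01] cur psi -1.315 grip now [ 0.5232 -0.2391  0.0382] w 0.0449 t 9.63 q [-0.52  0.26  1.75  0.    1.13  0.8 ] F [0.3 0.1 8.8]
```

Call:
{"fn": "arm_command", "kwargs": {
  "plan": [
    [[-0.3, 0, 0], [0, 0, 0], -0.3],
    [[-0.7, 0, 0], [0, 0, 0], -0.3],
    [[-1, 0, 0], [0, 0, 0], -0.3],
    [[-1, 0, 0], [0, 0, 0], -0.3]
  ],
  "squeeze": 60
}}

```text
clock: 9.97
ee_pos: [0.5236, -0.2394, 0.2994]
eef_rot: [2.369, 1.556, -0.517]
ft_force: [1.8, -0.9, 1.0]
gripper_width: 0.0441
```

```bash
python3 - <<'E'
from h import *
go(.502,.0286,.165,.26+np.pi/2);snap('wrist','w10')
E
```

```text
shift [-0.22 -2.65 -0.47] turn [-0.01 -0.02 -0.02] cur psi -1.315 grip now [ 0.5255 -0.2405  0.1447] w 0.0441 t 9.97 q [-0.52  0.13  1.68  0.    1.31  0.8 ] F [ 1.8 -0.9  1. ]
```

View pics/w10.png

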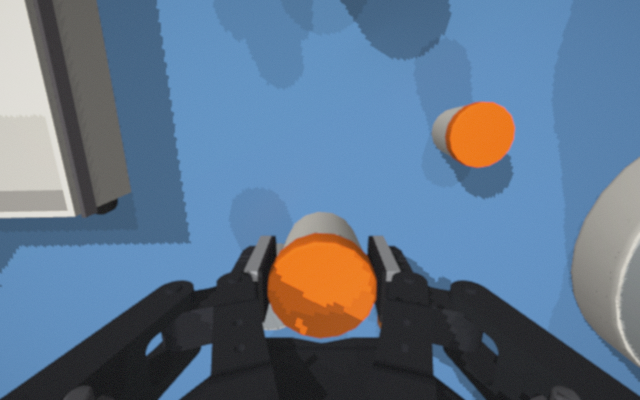

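Call:
{"fn": "arm_command", "kwargs": {
  "plan": [
    [[-0.1, -0.3, -0.05], [0, 0, 0], -0.3],
    [[-0.2, -0.6, -0.1], [0, 0, 0], -0.3],
    [[-0.25, -0.9, -0.15], [0, 0, 0], -0.3]
  ]
}}

```text
clock: 10.27
ee_pos: [0.5123, -0.1465, 0.3153]
eef_rot: [2.607, 1.57, -0.28]
ft_force: [1.2, -0.6, 0.3]
gripper_width: 0.0447
```

Call:
{"fn": "arm_command", "kwargs": {
  "plan": [
    [[0, -0.3, -0.05], [0, 0, 0], -0.3],
    [[0, -0.6, -0.1], [0, 0, 0], -0.3],
    [[0, -0.9, -0.16], [0, 0, 0], -0.3]
  ]
}}

```text
clock: 10.52
ee_pos: [0.5046, -0.0546, 0.3144]
eef_rot: [2.63, 1.571, -0.256]
ft_force: [0.9, 0.1, -1.1]
gripper_width: 0.0442
```

Call:
{"fn": "arm_command", "kwargs": {
  "plan": [
    [[0, -0.3, -0.05], [0, 0, 0], -0.3],
    [[0, -0.6, -0.1], [0, 0, 0], -0.3],
    [[0, -0.85, -0.16], [0, 0, 0], -0.3],
    [[0, -0.85, -0.16], [0, 0, 0], -0.3]
  ]
}}

```text
clock: 10.85
ee_pos: [0.4985, 0.0341, 0.3141]
eef_rot: [-1.683, 1.569, 1.718]
ft_force: [0.1, -0.1, -0.3]
gripper_width: 0.045
```

```bash
python3 - <<'E'
from h import *
go(.502,.0286,.044,.26+np.pi/2);snap('wrist','w11')
E
```

```text
shift [ 1.15  0.06 -0.02] turn [-0. -0.  0.] cur psi -1.311 grip now [0.4985 0.0344 0.1594] w 0.045 t 10.85 q [-0.04 -0.08  1.87  0.    1.35  1.28] F [ 0.1 -0.1 -0.3]
```

View pics/w11.png

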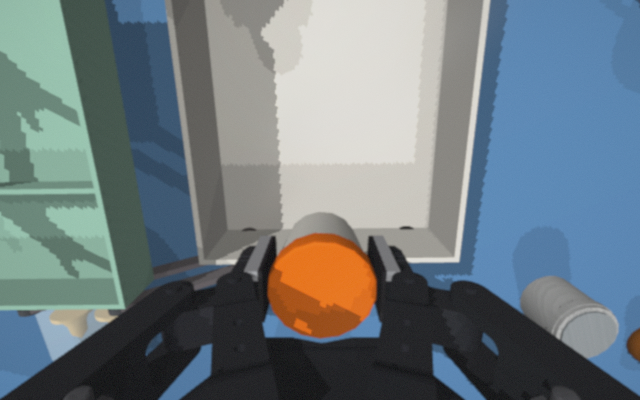

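Call:
{"fn": "arm_command", "kwargs": {
  "plan": [
    [[0.3, 0.05, 0], [0, 0, 0], -0.3],
    [[0.6, 0.05, -0.04], [0, 0, 0], -0.3],
    [[0.85, 0.05, -0.04], [0, 0, 0], -0.3],
    [[0.85, 0.05, -0.04], [0, 0, 0], -0.3]
  ]
}}

```text
clock: 11.23
ee_pos: [0.5015, 0.0257, 0.2237]
eef_rot: [-0.267, 1.562, 3.13]
ft_force: [-1.2, 0.0, -0.9]
gripper_width: 0.0448
```

```bash
python3 - <<'E'
from h import *
go(.502,.0286,.044,.26+np.pi/2)
E
```

```text
shift [ 0.25 -0.03 -0.01] turn [-0.01  0.02  0.  ] cur psi -1.315 grip now [0.5001 0.0257 0.069 ] w 0.0448 t 11.23 q [-0.05  0.04  1.93 -0.    1.18  1.26] F [-1.2  0.  -0.9]
```

Call:
{"fn": "arm_command", "kwargs": {
  "plan": [
    [[0.1, 0, 0], [0, 0, 0], -0.3],
    [[0.18, 0, 0], [0, 0, 0], -0.3],
    [[0.23, 0, 0], [0, 0, 0], -0.3],
    [[0.25, 0, 0], [0, 0, 0], -0.3],
    [[0.25, 0, 0], [0, 0, 0], -0.3]
  ]
}}

```text
clock: 11.65
ee_pos: [0.5045, 0.0264, 0.2046]
eef_rot: [2.788, 1.57, -0.098]
ft_force: [0.1, 0.2, -0.0]
gripper_width: 0.0445
```

Call:
{"fn": "arm_command", "kwargs": {
  "plan": [
    [[0, 0, 0], [0, 0, 0], 0.1],
    [[0, 0, 0], [0, 0, 0], 0.3],
    [[0, 0, 0], [0, 0, 0], 0.5],
    [[0, 0, 0], [0, 0, 0], 0.5]
  ]
}}

```text
clock: 11.98
ee_pos: [0.5046, 0.0265, 0.2048]
eef_rot: [2.872, 1.57, -0.013]
ft_force: [0.2, 0.7, -0.9]
gripper_width: 0.0642
```

Call:
{"fn": "arm_command", "kwargs": {
  "plan": [
    [[-0.2, 0, 0], [0, 0, 0], 0.5],
    [[-0.6, 0, 0], [0, 0, 0], 0.5],
    [[-1, 0, 0], [0, 0, 0], 0.7],
    [[-1, 0.3, 0.1], [0, 0, 0], 0.7],
    [[-1, 0.7, 0.2], [0, 0, 0], 0.7],
    [[-1, 1, 0.3], [0, 0, 0], 0.7]
  ]
}}

```text
clock: 12.48
ee_pos: [0.5011, -0.0794, 0.3062]
eef_rot: [2.465, 1.567, -0.419]
ft_force: [0.4, -0.6, 0.0]
gripper_width: 0.0726
```

```bash
python3 - <<'E'
from h import *
import pickle
c=snap('wrist','w12');pickle.dump(c,open('c12.pkl','wb'))
go(.441,-.22,.15,.26+np.pi/2)
E
```

```text
shift [0.01 1.17 0.92] turn [-0.01 -0.   -0.01] cur psi -1.316 grip now [ 0.5008 -0.0844  0.1509] w 0.0726 t 12.53 q [-0.27 -0.05  1.86 -0.    1.33  1.05] F [-1.4 -3.9  0.7]
```

View pics/w12.png

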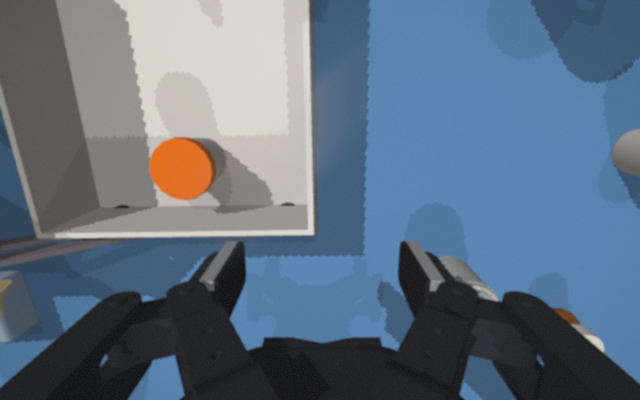

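Call:
{"fn": "arm_command", "kwargs": {
  "plan": [
    [[0, 0.4, 0.3], [0, 0, 0], 0.75],
    [[0, 0.7, 0.6], [0, 0, 0], 0.75],
    [[0, 0.98, 0.9], [0, 0, 0], 0.75],
    [[0, 0.98, 0.9], [0, 0, 0], 0.75]
  ]
}}

```text
clock: 12.87
ee_pos: [0.436, -0.1993, 0.3045]
eef_rot: [0.859, 1.569, -2.03]
ft_force: [-0.3, 0.5, 0.1]
gripper_width: 0.0744
```

```bash
python3 - <<'E'
from h import *
import pickle
c=snap('wrist','w13');pickle.dump(c,open('c13.pkl','wb'))
go(.441,-.22,.1,.26+np.pi/2)
E
```

```text
shift [0.5  0.22 0.01] turn [-0.02  0.   -0.  ] cur psi -1.319 grip now [ 0.4363 -0.199   0.1498] w 0.0748 t 12.92 q [-0.53 -0.13  1.93 -0.    1.34  0.79] F [ 0.5 -0.2  0.7]
```

View pics/w13.png

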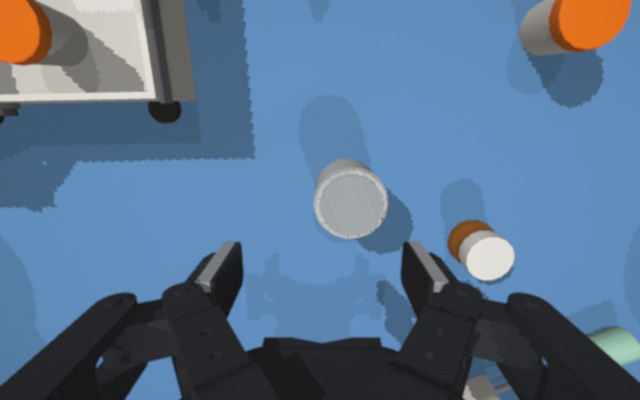

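```bash
python3 - <<'E'
from h import *
import pickle
c=pickle.load(open('c13.pkl','rb'))
print(ray(c,351,201,.055),ray(c,586,10,.05),ray(c,486,256,.04))
E
```

```text
[ 0.44317018 -0.21971412  0.055     ] [ 0.60172991 -0.33083463  0.05      ] [ 0.42134325 -0.34311151  0.04      ]
```

Call:
{"fn": "arm_command", "kwargs": {
  "plan": [
    [[0.1, 0.21, 0], [0, 0, 0], 0.75],
    [[0.35, 0.21, 0], [0, 0, 0], 0.75],
    [[0.6, 0.21, 0], [0, 0, 0], 0.75],
    [[0.6, 0.21, 0], [0, 0, 0], 0.75]
  ]
}}

```text
clock: 13.25
ee_pos: [0.4421, -0.2142, 0.2395]
eef_rot: [-0.864, 1.563, 2.534]
ft_force: [-1.3, 0.9, -0.5]
gripper_width: 0.0747
```

```bash
python3 - <<'E'
from h import *
go(.442,-.22,.033,.26+np.pi/2)
E
```

```text
shift [0.52 0.06 0.01] turn [-0.01  0.01  0.01] cur psi -1.315 grip now [ 0.4411 -0.2135  0.0848] w 0.0747 t 13.25 q [-0.56 -0.01  1.95  0.    1.21  0.76] F [-1.3  0.9 -0.5]
```

Call:
{"fn": "arm_command", "kwargs": {
  "plan": [
    [[0.25, 0.04, 0], [0, 0, 0], 0.75],
    [[0.52, 0.05, 0], [0, 0, 0], 0.75],
    [[0.52, 0.05, 0], [0, 0, 0], 0.75],
    [[0.52, 0.05, 0], [0, 0, 0], 0.4],
    [[0.52, 0.05, 0], [0, 0, 0], 0.1],
    [[0.52, 0.05, 0], [0, 0, 0], -0.1],
    [[0.52, 0.05, 0], [0, 0, 0], -0.1],
    [[0.52, 0.05, 0], [0, 0, 0], -0.1]
  ],
  "squeeze": 60
}}

```text
clock: 13.92
ee_pos: [0.4458, -0.2209, 0.194]
eef_rot: [2.38, 1.568, -0.505]
ft_force: [-0.4, 0.8, 5.4]
gripper_width: 0.0547
```

Call:
{"fn": "arm_command", "kwargs": {
  "plan": [
    [[-0.3, 0, 0], [0, 0, 0], -0.1],
    [[-0.7, 0, 0], [0, 0, 0], -0.1],
    [[-1, 0, 0], [0, 0, 0], -0.1],
    [[-1, 0, 0], [0, 0, 0], -0.1]
  ]
}}

```text
clock: 14.25
ee_pos: [0.4473, -0.222, 0.3005]
eef_rot: [2.324, 1.559, -0.561]
ft_force: [1.2, -0.5, -0.4]
gripper_width: 0.0545
```

```bash
python3 - <<'E'
from h import *
go(.577,.0455,.175,.26+np.pi/2);snap('wrist','w14')
E
```

```text
shift [-0.3  -2.26 -1.93] turn [-0.01 -0.02 -0.02] cur psi -1.315 grip now [ 0.4489 -0.223   0.1458] w 0.0545 t 14.25 q [-0.56 -0.07  1.89  0.    1.31  0.75] F [ 1.2 -0.5 -0.4]
```

View pics/w14.png

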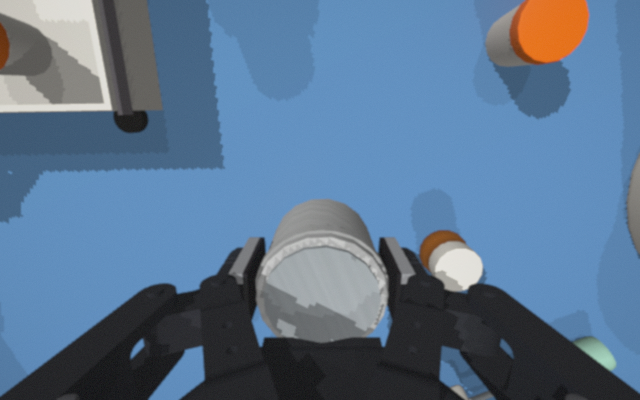

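Call:
{"fn": "arm_command", "kwargs": {
  "plan": [
    [[-0.15, -0.25, -0.25], [0, 0, 0], -0.1],
    [[-0.3, -0.5, -0.5], [0, 0, 0], -0.1],
    [[-0.3, -0.8, -0.7], [0, 0, 0], -0.1]
  ]
}}

```text
clock: 14.55
ee_pos: [0.4938, -0.1254, 0.325]
eef_rot: [2.542, 1.566, -0.345]
ft_force: [1.0, -0.4, 0.2]
gripper_width: 0.0547
```

Call:
{"fn": "arm_command", "kwargs": {
  "plan": [
    [[0, -0.25, -0.25], [0, 0, 0], -0.1],
    [[0, -0.5, -0.5], [0, 0, 0], -0.1],
    [[0, -0.8, -0.7], [0, 0, 0], -0.1]
  ]
}}

```text
clock: 14.8
ee_pos: [0.5405, -0.029, 0.3217]
eef_rot: [0.381, 1.571, -2.505]
ft_force: [0.7, 0.1, -0.6]
gripper_width: 0.0545
```

Call:
{"fn": "arm_command", "kwargs": {
  "plan": [
    [[0, -0.25, -0.25], [0, 0, 0], -0.1],
    [[0, -0.5, -0.5], [0, 0, 0], -0.1],
    [[0, -0.66, -0.55], [0, 0, 0], -0.1],
    [[0, -0.66, -0.55], [0, 0, 0], -0.1]
  ]
}}

```text
clock: 15.13
ee_pos: [0.5764, 0.0509, 0.321]
eef_rot: [-0.904, 1.569, 2.497]
ft_force: [0.2, -0.5, -0.6]
gripper_width: 0.0548
```

```bash
python3 - <<'E'
from h import *
go(.577,.0475,.045,.26+np.pi/2);snap('wrist','w15')
E
```

```text
shift [1.21 0.04 0.  ] turn [-0.  0.  0.] cur psi -1.311 grip now [0.5762 0.0511 0.1663] w 0.0548 t 15.13 q [-0.    0.13  1.65  0.    1.37  1.31] F [ 0.2 -0.5 -0.6]
```

View pics/w15.png

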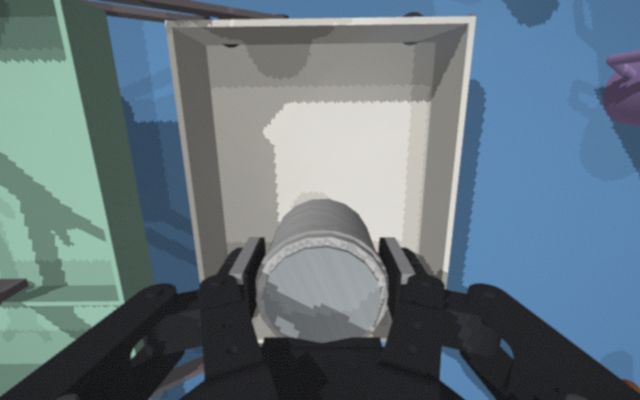

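Call:
{"fn": "arm_command", "kwargs": {
  "plan": [
    [[0.3, 0.02, 0], [0, 0, 0], -0.1],
    [[0.6, 0.02, 0], [0, 0, 0], -0.1],
    [[0.9, 0.02, -0.03], [0, 0, 0], -0.1],
    [[0.9, 0.02, -0.03], [0, 0, 0], -0.1]
  ]
}}

```text
clock: 15.52
ee_pos: [0.5762, 0.0451, 0.2248]
eef_rot: [-0.234, 1.559, -3.121]
ft_force: [-1.1, 1.5, -2.7]
gripper_width: 0.0548
```

Call:
{"fn": "arm_command", "kwargs": {
  "plan": [
    [[0.1, 0, 0], [0, 0, 0], -0.1],
    [[0.2, 0, 0], [0, 0, 0], -0.1],
    [[0.27, 0, 0], [0, 0, 0], -0.1],
    [[0.29, 0, 0], [0, 0, 0], -0.1],
    [[0.29, 0, 0], [0, 0, 0], -0.1]
  ]
}}

```text
clock: 15.93
ee_pos: [0.5799, 0.0461, 0.2035]
eef_rot: [2.734, 1.571, -0.152]
ft_force: [-1.2, -0.2, -0.9]
gripper_width: 0.0549
```

```bash
python3 - <<'E'
from h import *
go(.577,.0475,.044,.26+np.pi/2)
E
```

```text
shift [ 0.05 -0.02  0.02] turn [-0.01 -0.   -0.  ] cur psi -1.315 grip now [0.5799 0.0461 0.0488] w 0.0549 t 15.93 q [-0.01  0.27  1.72 -0.    1.16  1.31] F [-1.2 -0.2 -0.9]
```

Call:
{"fn": "arm_command", "kwargs": {
  "plan": [
    [[0.04, 0, 0], [0, 0, 0], -0.1],
    [[0.04, 0, 0], [0, 0, 0], -0.1],
    [[0.04, 0, 0], [0, 0, 0], 0.2],
    [[0.04, 0, 0], [0, 0, 0], 0.5],
    [[0.04, 0, 0], [0, 0, 0], 0.7],
    [[0.04, 0, 0], [0, 0, 0], 0.7]
  ]
}}

```text
clock: 16.43
ee_pos: [0.58, 0.0463, 0.1997]
eef_rot: [2.916, 1.57, 0.031]
ft_force: [-0.4, -0.0, 0.5]
gripper_width: 0.0726
```

Call:
{"fn": "arm_command", "kwargs": {
  "plan": [
    [[-0.2, 0, 0], [0, 0, 0], 0.7],
    [[-0.6, 0, 0], [0, 0, 0], 0.7],
    [[-1, 0, 0], [0, 0, 0], 0.7],
    [[-1, 0.3, 0], [0, 0, 0], 0.7],
    [[-1, 0.7, 0], [0, 0, 0], 0.7],
    [[-1, 1, 0], [0, 0, 0], 0.7]
  ]
}}

```text
clock: 16.93
ee_pos: [0.6059, -0.052, 0.3013]
eef_rot: [2.539, 1.567, -0.345]
ft_force: [0.0, -0.0, -0.6]
gripper_width: 0.0723
```

Call:
{"fn": "arm_command", "kwargs": {
  "plan": [
    [[0, 0.4, 0.1], [0, 0, 0], 0.7],
    [[0, 0.7, 0.2], [0, 0, 0], 0.7],
    [[0, 1, 0.3], [0, 0, 0], 0.7]
  ]
}}

```text
clock: 17.18
ee_pos: [0.6013, -0.1567, 0.2995]
eef_rot: [2.473, 1.57, -0.413]
ft_force: [0.9, 1.2, 0.5]
gripper_width: 0.0725
```

```bash
python3 - <<'E'
from h import *
import pickle
c=snap('wrist','w16');pickle.dump(c,open('c16.pkl','wb'))
go(.602,-.335,.15,.26+np.pi/2)
E
```

```text
shift [-0.04  1.68  0.42] turn [-0.01  0.   -0.01] cur psi -1.318 grip now [ 0.6007 -0.1624  0.1449] w 0.0728 t 17.23 q [-0.34  0.26  1.54 -0.    1.34  0.97] F [-1.8 -4.2  0.5]
```

View pics/w16.png

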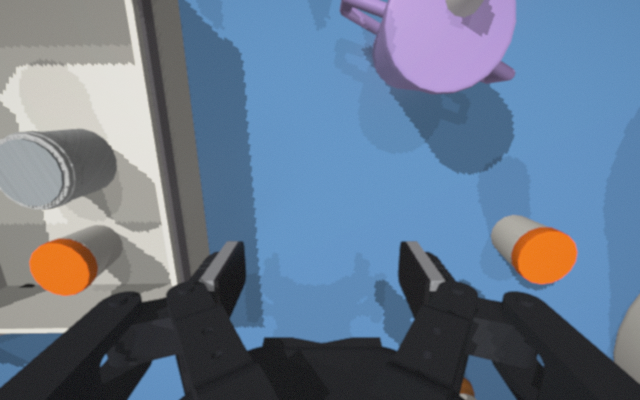

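Call:
{"fn": "arm_command", "kwargs": {
  "plan": [
    [[0, 0.3, 0.1], [0, 0, 0], 0.7],
    [[0, 0.6, 0.2], [0, 0, 0], 0.7],
    [[0, 0.9, 0.2], [0, 0, 0], 0.7]
  ]
}}

```text
clock: 17.48
ee_pos: [0.604, -0.2484, 0.2994]
eef_rot: [-0.11, 1.57, -2.996]
ft_force: [0.0, 1.1, -0.2]
gripper_width: 0.0724
```

Call:
{"fn": "arm_command", "kwargs": {
  "plan": [
    [[0, 0.3, 0.1], [0, 0, 0], 0.7],
    [[0, 0.65, 0.2], [0, 0, 0], 0.7],
    [[0, 0.72, 0.2], [0, 0, 0], 0.7],
    [[0, 0.72, 0.2], [0, 0, 0], 0.7]
  ]
}}

```text
clock: 17.82
ee_pos: [0.6033, -0.3243, 0.2993]
eef_rot: [1.744, 1.57, -1.145]
ft_force: [0.1, 0.0, 0.2]
gripper_width: 0.0722
```

```bash
python3 - <<'E'
from h import *
import pickle
c=snap('wrist','w17');pickle.dump(c,open('c17.pkl','wb'))
go(.602,-.335,.1,.26+np.pi/2)
E
```

```text
shift [0.44 0.12 0.05] turn [-0.01 -0.    0.  ] cur psi -1.317 grip now [ 0.6035 -0.3224  0.1444] w 0.0728 t 17.87 q [-0.57  0.42  1.34  0.    1.38  0.75] F [-0.6  0.2  0.5]
```

View pics/w17.png

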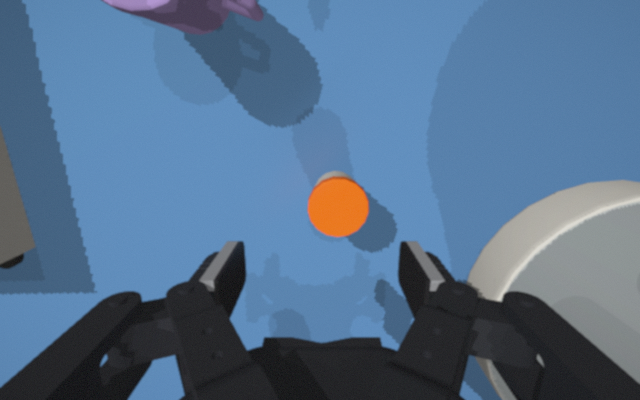

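```bash
python3 - <<'E'
from h import *
import pickle
c=pickle.load(open('c17.pkl','rb'));t,s=pickle.load(open('c0.pkl','rb'))
print(ray(c,338.5,207,.05))
for z in (.05,.1,.15,.2): print(z,ray(c,470,285,z)[:2],ray(t,450,195,z)[:2],ray(s,157,265,z)[:2])
E
```

```text
[ 0.60417815 -0.33662181  0.05      ]
0.05 [ 0.56757605 -0.45457316] [ 0.55695354 -0.47475591] [ 0.59572892 -0.46585842]
0.1 [ 0.59084358 -0.42076313] [ 0.54979622 -0.45628854] [ 0.63670109 -0.44909532]
0.15 [ 0.6141111 -0.3869531] [ 0.5426389  -0.43782117] [ 0.67767327 -0.43233222]
0.2 [ 0.63737863 -0.35314307] [ 0.53548158 -0.41935379] [ 0.71864545 -0.41556913]
```

Call:
{"fn": "arm_command", "kwargs": {
  "plan": [
    [[0.1, 0.13, 0.04], [0, 0, 0], 0.6],
    [[0.35, 0.13, 0.04], [0, 0, 0], 0.6],
    [[0.6, 0.13, 0.04], [0, 0, 0], 0.6],
    [[0.6, 0.13, 0.04], [0, 0, 0], 0.6]
  ]
}}

```text
clock: 18.2
ee_pos: [0.6013, -0.3328, 0.2324]
eef_rot: [-0.863, 1.561, 2.536]
ft_force: [-0.7, 1.1, -1.7]
gripper_width: 0.0683
```

```bash
python3 - <<'E'
from h import *
go(.603,-.336,.032,.26+np.pi/2)
E
```

```text
shift [ 0.46  0.04 -0.01] turn [-0.01  0.01  0.01] cur psi -1.313 grip now [ 0.6001 -0.3319  0.0777] w 0.0683 t 18.2 q [-0.58  0.49  1.37  0.    1.29  0.73] F [-0.7  1.1 -1.7]
```

Call:
{"fn": "arm_command", "kwargs": {
  "plan": [
    [[0.25, 0.03, 0], [0, 0, 0], 0.6],
    [[0.45, 0.03, 0], [0, 0, 0], 0.6],
    [[0.45, 0.03, 0], [0, 0, 0], 0.6],
    [[0.45, 0.03, 0], [0, 0, 0], 0.3],
    [[0.45, 0.03, 0], [0, 0, 0], 0],
    [[0.45, 0.03, 0], [0, 0, 0], -0.3],
    [[0.45, 0.03, 0], [0, 0, 0], -0.3],
    [[0.45, 0.03, 0], [0, 0, 0], -0.3]
  ]
}}

```text
clock: 18.87
ee_pos: [0.6047, -0.3385, 0.1964]
eef_rot: [2.344, 1.568, -0.542]
ft_force: [-0.6, 0.7, 4.4]
gripper_width: 0.0445
```

Call:
{"fn": "arm_command", "kwargs": {
  "plan": [
    [[-0.3, 0, 0], [0, 0, 0], -0.3],
    [[-0.7, 0, 0], [0, 0, 0], -0.3],
    [[-1, 0, 0], [0, 0, 0], -0.3],
    [[-1, 0, 0], [0, 0, 0], -0.3]
  ]
}}

```text
clock: 19.2
ee_pos: [0.6061, -0.3397, 0.3045]
eef_rot: [2.3, 1.557, -0.586]
ft_force: [0.9, -0.1, 0.7]
gripper_width: 0.0444
```

```bash
python3 - <<'E'
from h import *
x=.075
go(.5755+x*.966,.048+x*.259,.165,.26+np.pi/2);snap('wrist','w18')
E
```

```text
shift [-0.18 -3.83 -1.44] turn [-0.01 -0.02 -0.02] cur psi -1.315 grip now [ 0.6079 -0.3408  0.1498] w 0.0444 t 19.2 q [-0.58  0.44  1.31 -0.    1.38  0.73] F [ 0.9 -0.1  0.7]
```

View pics/w18.png

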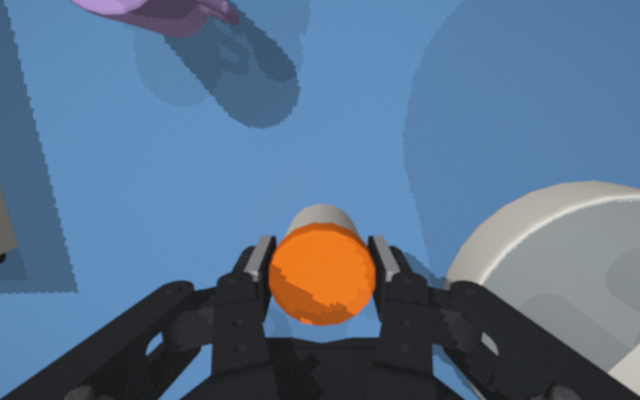

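Call:
{"fn": "arm_command", "kwargs": {
  "plan": [
    [[-0.1, -0.3, 0], [0, 0, 0], -0.3],
    [[-0.2, -0.65, 0], [0, 0, 0], -0.3],
    [[-0.2, -1, 0], [0, 0, 0], -0.3]
  ]
}}

```text
clock: 19.5
ee_pos: [0.5783, -0.2412, 0.3153]
eef_rot: [2.457, 1.569, -0.43]
ft_force: [0.9, -0.1, 0.8]
gripper_width: 0.0444
```

Call:
{"fn": "arm_command", "kwargs": {
  "plan": [
    [[0, -0.35, 0], [0, 0, 0], -0.3],
    [[0, -0.7, -0.1], [0, 0, 0], -0.3],
    [[0, -1, -0.2], [0, 0, 0], -0.3]
  ]
}}

```text
clock: 19.75
ee_pos: [0.5715, -0.1377, 0.3134]
eef_rot: [-0.74, 1.569, 2.657]
ft_force: [-0.5, -0.1, -0.9]
gripper_width: 0.0445
```

Call:
{"fn": "arm_command", "kwargs": {
  "plan": [
    [[0, -0.35, -0.2], [0, 0, 0], -0.3],
    [[0, -0.7, -0.4], [0, 0, 0], -0.3],
    [[0, -1, -0.6], [0, 0, 0], -0.3]
  ]
}}

```text
clock: 20.0
ee_pos: [0.6049, -0.0255, 0.3136]
eef_rot: [-0.678, 1.57, 2.72]
ft_force: [0.7, -0.2, -0.7]
gripper_width: 0.0443
```

Call:
{"fn": "arm_command", "kwargs": {
  "plan": [
    [[0, -0.3, -0.2], [0, 0, 0], -0.3],
    [[0, -0.6, -0.4], [0, 0, 0], -0.3],
    [[0, -0.8, -0.6], [0, 0, 0], -0.3],
    [[0, -0.8, -0.6], [0, 0, 0], -0.3]
  ]
}}

```text
clock: 20.33
ee_pos: [0.6439, 0.0699, 0.3134]
eef_rot: [-1.789, 1.569, 1.613]
ft_force: [1.3, -0.1, 0.1]
gripper_width: 0.0443
```

```bash
python3 - <<'E'
from h import *
x=.077
go(.5755+x*.966,.048+x*.259,.047,.26+np.pi/2);snap('wrist','w19')
E
```

```text
shift [ 1.12  0.04 -0.05] turn [ 0. -0.  0.] cur psi -1.31 grip now [0.6439 0.0702 0.1587] w 0.0443 t 20.33 q [0.03 0.31 1.45 0.   1.38 1.34] F [ 1.3 -0.1  0.1]
```

View pics/w19.png

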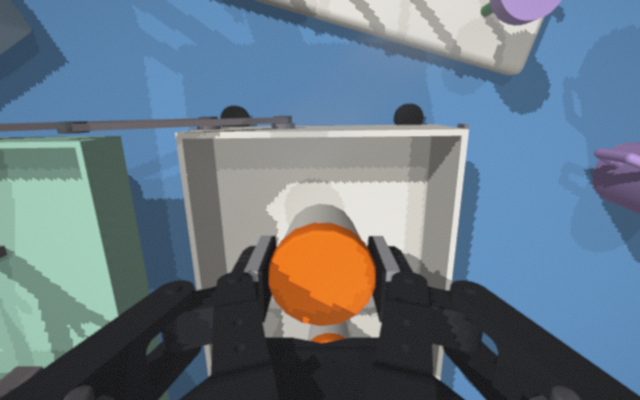

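Call:
{"fn": "arm_command", "kwargs": {
  "plan": [
    [[0.3, 0.02, -0.02], [0, 0, 0], -0.3],
    [[0.6, 0.03, -0.05], [0, 0, 0], -0.3],
    [[0.85, 0.03, -0.06], [0, 0, 0], -0.3],
    [[0.85, 0.03, -0.06], [0, 0, 0], -0.3]
  ]
}}

```text
clock: 20.72
ee_pos: [0.6464, 0.0625, 0.2217]
eef_rot: [-0.21, 1.559, -3.096]
ft_force: [-1.6, -0.5, -2.5]
gripper_width: 0.0443
```

Call:
{"fn": "arm_command", "kwargs": {
  "plan": [
    [[0.1, 0, 0], [0, 0, 0], -0.3],
    [[0.18, 0, 0], [0, 0, 0], -0.3],
    [[0.23, 0, 0], [0, 0, 0], -0.3],
    [[0.25, 0, 0], [0, 0, 0], -0.3],
    [[0.25, 0, 0], [0, 0, 0], -0.3]
  ]
}}

```text
clock: 21.13
ee_pos: [0.6498, 0.0634, 0.2047]
eef_rot: [2.929, 1.57, 0.043]
ft_force: [-0.2, -0.1, -0.2]
gripper_width: 0.0446
```

```bash
python3 - <<'E'
from h import *
x=.077
go(.5755+x*.966,.048+x*.259,.047,.26+np.pi/2)
E
```

```text
shift [ 0.03 -0.04 -0.01] turn [-0.01 -0.   -0.  ] cur psi -1.315 grip now [0.6499 0.0634 0.05  ] w 0.0446 t 21.13 q [0.02 0.44 1.5  0.   1.2  1.33] F [-0.2 -0.1 -0.2]
```

Call:
{"fn": "arm_command", "kwargs": {
  "plan": [
    [[0.03, 0, 0], [0, 0, 0], -0.3],
    [[0.03, 0, 0], [0, 0, 0], -0.3],
    [[0.03, 0, 0], [0, 0, 0], 0.1],
    [[0.03, 0, 0], [0, 0, 0], 0.3],
    [[0.03, 0, 0], [0, 0, 0], 0.5],
    [[0.03, 0, 0], [0, 0, 0], 0.5]
  ]
}}

```text
clock: 21.63
ee_pos: [0.6498, 0.0635, 0.2016]
eef_rot: [2.868, 1.57, -0.018]
ft_force: [-0.6, 0.9, 0.6]
gripper_width: 0.0638
```

Call:
{"fn": "arm_command", "kwargs": {
  "plan": [
    [[-0.2, 0, 0], [0, 0, 0], 0.5],
    [[-0.6, 0, 0], [0, 0, 0], 0.5],
    [[-1, 0, 0], [0, 0, 0], 0.5],
    [[-1, 0, 0.4], [0, 0, 0], 0],
    [[-1, 0, 0.8], [0, 0, 0], 0],
    [[-1, 0, 1], [0, 0, 0], 0]
  ]
}}

```text
clock: 22.13
ee_pos: [0.5505, 0.0377, 0.3017]
eef_rot: [0.251, 1.57, -2.635]
ft_force: [-0.5, -0.2, -1.3]
gripper_width: 0.0427
```

Call:
{"fn": "arm_command", "kwargs": {
  "plan": [
    [[-0.3, -0.3, 0], [0, 0, 0], 0],
    [[-0.6, -0.7, 0], [0, 0, 0], 0],
    [[-0.8, -1, 0.2], [0, 0, 0], 0],
    [[-0.8, -1, 0.2], [0, 0, 0], 0]
  ]
}}

```text
clock: 22.47
ee_pos: [0.507, 0.1331, 0.3863]
eef_rot: [-2.951, 1.565, 0.449]
ft_force: [-0.3, 0.4, 0.2]
gripper_width: 0.0423
```

```bash
python3 - <<'E'
from h import *
import pickle
c=snap('wrist','w20');pickle.dump(c,open('c20.pkl','wb'))
y=np.array([-np.sin(.266),np.cos(.266),0]);p=np.array([.575,.048,.115])+y*.2243+[0,0,.0195];print(p)
go(*p,.262+np.pi/2)
t=robot.camera('top');crop(t,200,120,480,290,2.8,'t20')
E
```

```text
[0.51603731 0.26441139 0.1345    ]
shift [ 0.97 -1.25 -0.42] turn [-0.01 -0.01  0.  ] cur psi -1.312 grip now [0.5082 0.1328 0.2308] w 0.0428 t 22.52 q [ 0.16 -0.07  1.73  0.    1.48  1.47] F [0.2 1.7 0.6]
```

View pics/w20.png

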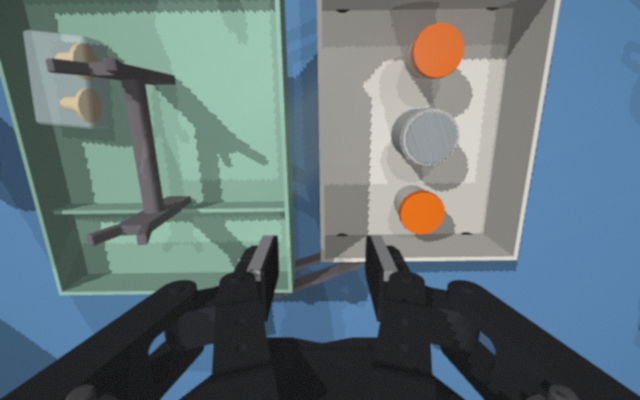

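View pics/t20.png

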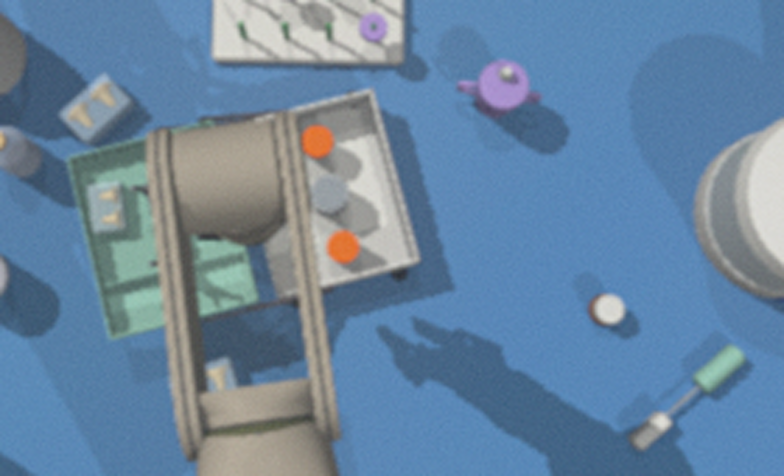

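```bash
python3 - <<'E'
from h import *
snap('top','t21');s=snap('scene','s21')
for n in('top','scene'):
    f=robot.camera(n)['frame'];h=cv2.cvtColor(f,cv2.COLOR_RGB2HSV)
    m=cv2.inRange(h,(3,200,120),(14,255,255));k=cv2.connectedComponentsWithStats(m)
    print(n,[(a[4],b.round()) for a,b in zip(k[2][1:],k[3][1:]) if a[4]>8])
E
```

```text
top [(np.int32(9), array([323., 206.]))]
scene [(np.int32(44), array([437., 120.])), (np.int32(106), array([313., 215.])), (np.int32(135), array([336., 247.]))]
```

View pics/t21.png

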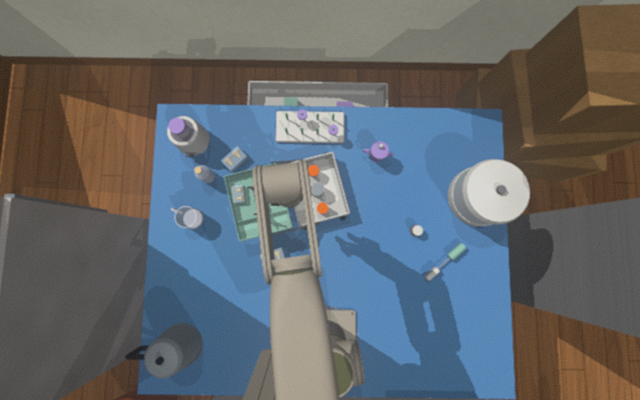

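Call:
{"fn": "arm_command", "kwargs": {
  "plan": [
    [[0, -0.3, -0.1], [0, 0, 0], 0],
    [[0, -0.6, -0.2], [0, 0, 0], 0],
    [[0, -0.8, -0.3], [0, 0, 0], 0],
    [[0, -0.8, -0.3], [0, 0, 0], 0]
  ]
}}

```text
clock: 23.1
ee_pos: [0.5175, 0.217, 0.3796]
eef_rot: [-0.581, 1.569, 2.818]
ft_force: [1.1, -0.1, -0.6]
gripper_width: 0.0429
```

```bash
python3 - <<'E'
from h import *
import pickle
c=snap('wrist','w22');pickle.dump(c,open('c22.pkl','wb'))
go(.516,.2644,.1345,.262+np.pi/2)
E
```

```text
shift [ 0.9  -0.48 -0.11] turn [-0.01  0.   -0.  ] cur psi -1.314 grip now [0.5171 0.2154 0.2248] w 0.0429 t 23.15 q [0.3  0.04 1.63 0.   1.47 1.62] F [-0.2 -0.3  0.1]
```

View pics/w22.png

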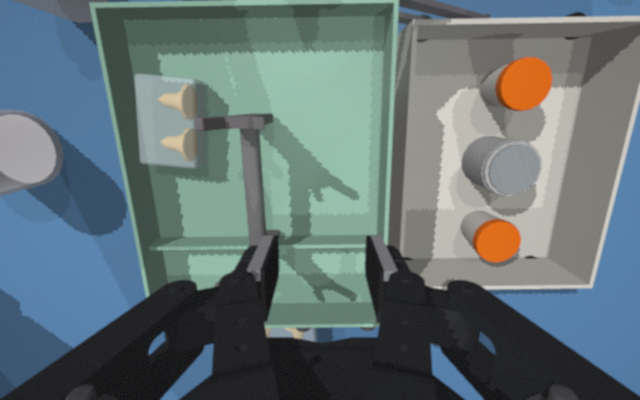

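```bash
python3 - <<'E'
from h import *
import pickle
c=pickle.load(open('c22.pkl','rb'))
p=ray(c,250,140,.138);q=ray(c,257,225,.138);print(p,q,np.arctan2((p-q)[1],(p-q)[0]))
k=R.from_euler('z',.266).as_matrix();d=k.T@((p+q)/2-[.516,.2644,.138]);print(d)
E
```

```text
[0.55048691 0.27580489 0.138     ] [0.49212154 0.25920437 0.138     ] 0.27710660383371233
[0.0059338 0.0016011 0.       ]
```

Call:
{"fn": "arm_command", "kwargs": {
  "plan": [
    [[0.1, -0.3, -0.06], [0, 0, 0], 0],
    [[0.2, -0.47, -0.1], [0, 0, 0], 0],
    [[0.4, -0.47, -0.1], [0, 0, 0], 0],
    [[0.4, -0.47, -0.1], [0, 0, 0], 0],
    [[0.4, -0.47, -0.1], [0, 0, 0], 0]
  ]
}}

```text
clock: 23.57
ee_pos: [0.5146, 0.2614, 0.3391]
eef_rot: [0.235, 1.566, -2.652]
ft_force: [0.4, -0.6, -0.3]
gripper_width: 0.0429
```

```bash
python3 - <<'E'
from h import *
go(.516,.2644,.1335,.262+np.pi/2)
E
```

```text
shift [ 0.51 -0.03 -0.02] turn [-0.01  0.01 -0.  ] cur psi -1.316 grip now [0.5139 0.261  0.1844] w 0.0429 t 23.57 q [ 0.38  0.11  1.63 -0.    1.41  1.7 ] F [ 0.4 -0.6 -0.3]
```

Call:
{"fn": "arm_command", "kwargs": {
  "plan": [
    [[0.25, -0.04, 0], [0, 0, 0], 0],
    [[0.5, -0.04, 0], [0, 0, 0], -0.2],
    [[0.5, -0.04, 0], [0, 0, 0], -0.3],
    [[0.5, -0.04, 0], [0, 0, 0], -0.3],
    [[0.5, -0.04, 0], [0, 0, 0], -0.3]
  ]
}}

```text
clock: 23.98
ee_pos: [0.5146, 0.2661, 0.2931]
eef_rot: [-3.113, 1.569, 0.283]
ft_force: [-0.0, 0.5, 0.3]
gripper_width: 0.0299
```

```bash
python3 - <<'E'
from h import *
go(.516,.2644,.1335,.262+np.pi/2)
snap('wrist','w23')
E
```

```text
shift [ 0.05  0.02 -0.01] turn [-0.01 -0.    0.  ] cur psi -1.316 grip now [0.5148 0.2662 0.1384] w 0.0299 t 23.98 q [ 0.39  0.15  1.67 -0.    1.32  1.7 ] F [-0.   0.5  0.3]
```

View pics/w23.png

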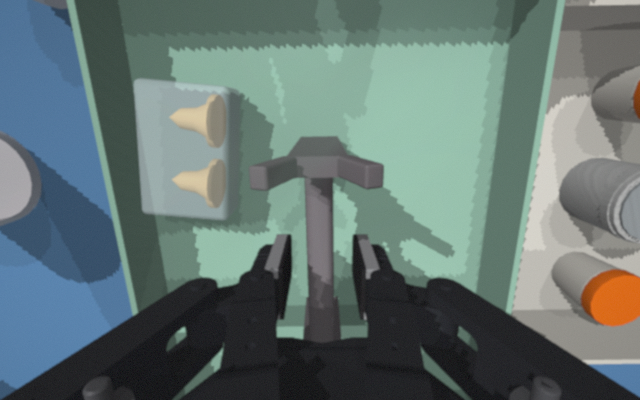

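Call:
{"fn": "arm_command", "kwargs": {
  "plan": [
    [[0.05, 0.01, 0], [0, 0, 0], -0.4],
    [[0.05, 0.01, 0], [0, 0, 0], -0.6],
    [[0.05, 0.01, 0], [0, 0, 0], -0.8],
    [[0.05, 0.01, 0], [0, 0, 0], -1],
    [[0.05, 0.01, 0], [0, 0, 0], -1],
    [[0.05, 0.01, 0], [0, 0, 0], -1]
  ],
  "squeeze": 70
}}

```text
clock: 24.53
ee_pos: [0.5141, 0.2665, 0.2871]
eef_rot: [-2.46, 1.569, 0.939]
ft_force: [0.2, 4.5, 2.0]
gripper_width: 0.0106
```

Call:
{"fn": "arm_command", "kwargs": {
  "plan": [
    [[-0.09, 0.07, 0], [0, 0, 0], -1],
    [[-0.175, 0.145, 0], [0, 0, 0], -1],
    [[-0.25, 0.23, 0], [0, 0, 0], -1],
    [[-0.32, 0.32, -0.01], [0, 0, 0], -1],
    [[-0.38, 0.415, -0.01], [0, 0, 0], -1],
    [[-0.435, 0.515, -0.01], [0, 0, 0], -1],
    [[-0.475, 0.62, -0.01], [0, 0, 0], -1],
    [[-0.51, 0.73, -0.01], [0, 0, 0], -1],
    [[-0.535, 0.84, -0.01], [0, 0, 0], -1],
    [[-0.55, 0.95, -0.01], [0, 0, 0], -1]
  ]
}}

```text
clock: 25.37
ee_pos: [0.5398, 0.1731, 0.3423]
eef_rot: [2.954, 1.568, 0.068]
ft_force: [2.9, 3.2, 1.9]
gripper_width: 0.0104
```

```bash
python3 - <<'E'
from h import *
y=np.array([-np.sin(.268),np.cos(.268),0]);p=np.array([.575,.048,.113])+y*.129+[0,0,.0745];print(p)
go(*p,.262+np.pi/2)
c=robot.camera('scene'); crop(c,240,80,480,290,3,'s24')
E
```

```text
[0.54084037 0.17239501 0.1875    ]
shift [ 0.    0.01 -0.01] turn [-0.01 -0.   -0.  ] cur psi -1.315 grip now [0.5401 0.1731 0.1876] w 0.0104 t 25.37 q [ 0.22  0.08  1.66 -0.    1.4   1.53] F [2.9 3.2 1.9]
```

View pics/s24.png

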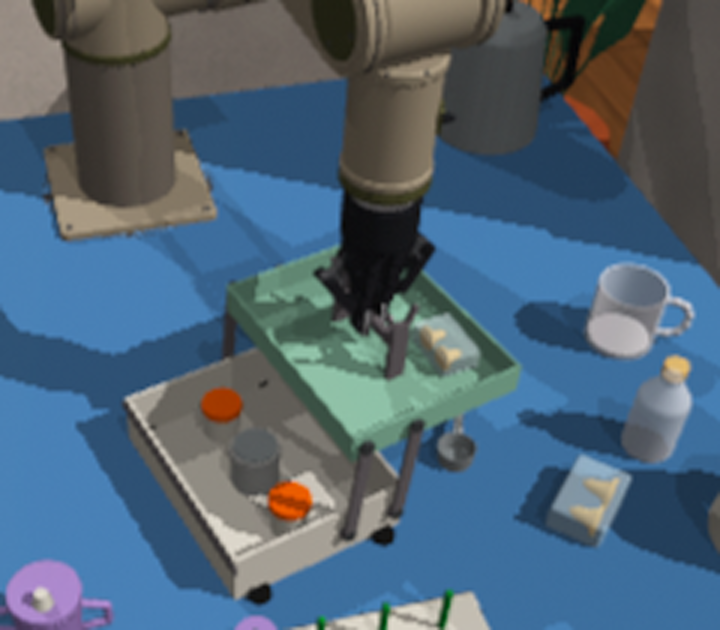

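Call:
{"fn": "arm_command", "kwargs": {
  "plan": [
    [[-0.005, 0.115, 0], [0, 0, 0], -1],
    [[0, 0.23, 0], [0, 0, 0], -1],
    [[0.015, 0.34, 0], [0, 0, 0], -1],
    [[0.04, 0.45, 0], [0, 0, 0], -1],
    [[0.075, 0.56, -0.01], [0, 0, 0], -1],
    [[0.12, 0.66, -0.01], [0, 0, 0], -1],
    [[0.17, 0.765, -0.01], [0, 0, 0], -1],
    [[0.23, 0.86, -0.01], [0, 0, 0], -1],
    [[0.3, 0.95, -0.01], [0, 0, 0], -1]
  ]
}}

```text
clock: 26.17
ee_pos: [0.565, 0.0817, 0.3108]
eef_rot: [-3.133, 1.568, 0.264]
ft_force: [10.2, 6.2, -4.5]
gripper_width: 0.0103
```

Call:
{"fn": "arm_command", "kwargs": {
  "plan": [
    [[0.075, 0.085, 0], [0, 0, 0], -1],
    [[0.16, 0.16, 0], [0, 0, 0], -1],
    [[0.25, 0.23, 0], [0, 0, 0], -1],
    [[0.34, 0.29, 0], [0, 0, 0], -1],
    [[0.42, 0.33, 0], [0, 0, 0], -1],
    [[0.46, 0.35, 0], [0, 0, 0], -1],
    [[0.46, 0.35, 0], [0, 0, 0], -1],
    [[0.46, 0.35, 0], [0, 0, 0], -1]
  ]
}}

```text
clock: 26.83
ee_pos: [0.5739, 0.0499, 0.2673]
eef_rot: [-2.573, 1.566, 0.825]
ft_force: [1.2, 13.5, 14.5]
gripper_width: 0.0103
```

```bash
python3 - <<'E'
from h import *
go(.5745,.0485,.113,.262+np.pi/2)
c=robot.camera('scene'); crop(c,240,80,480,290,3,'s25')
E
```

```text
shift [-0.    0.01 -0.  ] turn [-0.01 -0.01  0.  ] cur psi -1.314 grip now [0.5744 0.0504 0.1126] w 0.0103 t 26.83 q [-0.    0.17  1.7   0.    1.27  1.31] F [ 1.2 13.5 14.5]
```

View pics/s25.png

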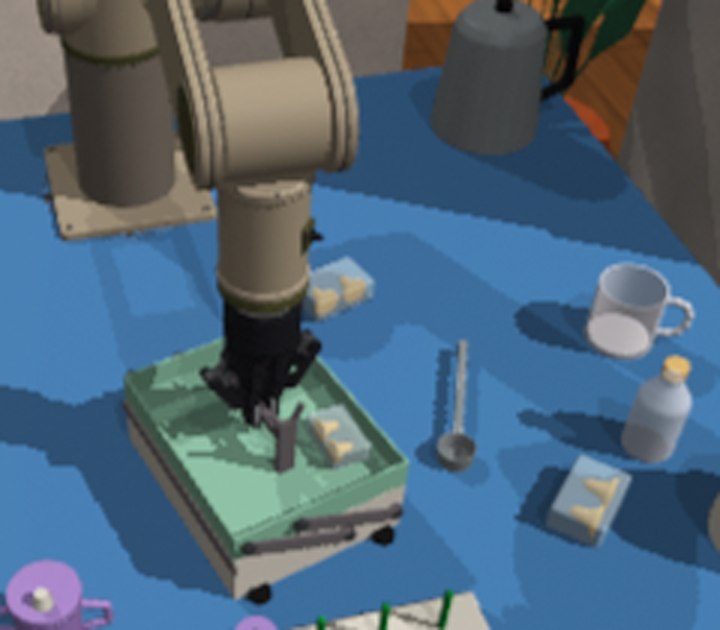

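Shut. Release, rise, and move to look at the scoop.

Call:
{"fn": "arm_command", "kwargs": {
  "plan": [
    [[0, 0, 0], [0, 0, 0], -0.3],
    [[0, 0, 0], [0, 0, 0], -0.3],
    [[0, 0, 0], [0, 0, 0], -0.2],
    [[0, 0, 0], [0, 0, 0], -0.2]
  ]
}}

```text
clock: 27.22
ee_pos: [0.5724, 0.048, 0.2641]
eef_rot: [-0.025, 1.568, -2.912]
ft_force: [-0.2, -0.4, 0.2]
gripper_width: 0.0345
```

Call:
{"fn": "arm_command", "kwargs": {
  "plan": [
    [[-0.2, 0, 0], [0, 0, 0], -0.2],
    [[-0.6, 0, 0], [0, 0, 0], -0.2],
    [[-1, 0, 0], [0, 0, 0], 0],
    [[-1, -0.4, 0.1], [0, 0, 0], 0],
    [[-1, -0.8, 0.2], [0, 0, 0], 0],
    [[-1, -0.9, 0.25], [0, 0, 0], 0],
    [[-1, -0.9, 0.25], [0, 0, 0], 0]
  ]
}}

```text
clock: 27.8
ee_pos: [0.5244, 0.1312, 0.3648]
eef_rot: [-0.353, 1.569, 3.047]
ft_force: [-0.0, -0.5, -0.7]
gripper_width: 0.0428
```

```bash
python3 - <<'E'
from h import *
import pickle
c=snap('wrist','w26');pickle.dump(c,open('c26.pkl','wb'))
go(.51,.3,.2,.262+np.pi/2)
E
```

```text
shift [ 0.1  -1.68 -0.29] turn [-0.01  0.   -0.  ] cur psi -1.313 grip now [0.525  0.1299 0.21  ] w 0.0429 t 27.85 q [ 0.15 -0.01  1.7  -0.    1.45  1.46] F [-0.3 -0.3  0.6]
```

View pics/w26.png

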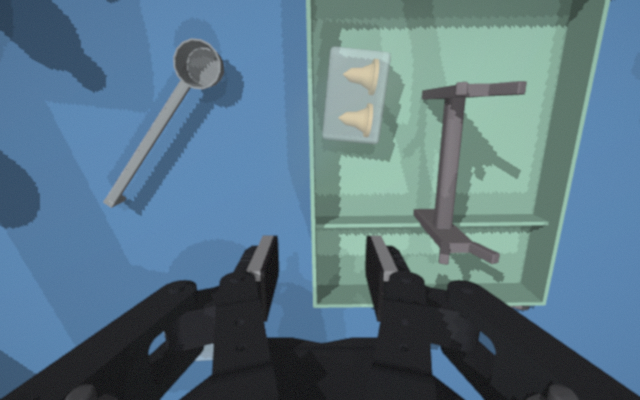

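```bash
python3 - <<'E'
from h import *
import pickle
c=pickle.load(open('c26.pkl','rb'))
p=ray(c,186,84,.022);q=ray(c,112,201,.022);b=ray(c,197,63,.022);print(p,q,b,np.linalg.norm(p-q),np.linalg.norm(b-q))
d=(b-q)/np.linalg.norm(b-q);a=np.arctan2(d[1],d[0]);print('yaw',a,np.arctan2(*(p-q)[[1,0]]),'origin from bowl',b-.096*d,'from tail',q+.079*d)
go(*(b-.096*d)[:2],.12,a+np.pi/2)
E
```

```text
[0.57748773 0.27812859 0.022     ] [0.44277998 0.33655824 0.022     ] [0.59841651 0.27086135 0.022     ] 0.14683392562695283 0.16893434481057093
yaw -0.3994265477562132 -0.4092595789940408 origin from bowl [0.50997323 0.3081948  0.022     ] from tail [0.51556142 0.30583592 0.022     ]
shift [ 0.9  -1.76 -0.31] turn [ 1.26  0.   -0.  ] cur psi -1.313 grip now [0.525  0.1299 0.21  ] w 0.0429 t 27.85 q [ 0.15 -0.01  1.7  -0.    1.45  1.46] F [-0.3 -0.3  0.6]
```

Call:
{"fn": "arm_command", "kwargs": {
  "plan": [
    [[0, -0.3, -0.05], [0.2, 0, 0], 0],
    [[0, -0.6, -0.1], [0.4, 0, 0], 0],
    [[0, -0.9, -0.16], [0.6, 0, 0], 0]
  ]
}}

```text
clock: 28.1
ee_pos: [0.5193, 0.2198, 0.3646]
eef_rot: [1.091, 1.57, -2.117]
ft_force: [0.7, -0.8, -0.5]
gripper_width: 0.0424
```

```bash
python3 - <<'E'
from h import *
go(.513,.307,.15,-.405+np.pi/2)
E
```

```text
shift [ 0.6  -0.87  0.12] turn [ 0.65  0.   -0.  ] cur psi -1.637 grip now [0.5192 0.2196 0.2099] w 0.0424 t 28.1 q [ 0.31  0.06  1.64 -0.    1.45  1.95] F [ 0.7 -0.8 -0.5]
```

Call:
{"fn": "arm_command", "kwargs": {
  "plan": [
    [[0.1, -0.3, 0.05], [0.2, 0, 0], 0],
    [[0.3, -0.6, 0.1], [0.4, 0, 0], 0],
    [[0.6, -0.87, 0.12], [0.65, 0, 0], 0],
    [[0.6, -0.87, 0.12], [0.65, 0, 0], 0],
    [[0.6, -0.87, 0.12], [0.65, 0, 0], 0]
  ]
}}

```text
clock: 28.52
ee_pos: [0.5112, 0.3076, 0.3015]
eef_rot: [0.963, 1.564, -2.575]
ft_force: [0.8, -0.5, 0.7]
gripper_width: 0.0428
```

```bash
python3 - <<'E'
from h import *
import pickle
go(.513,.307,.1,-.405+np.pi/2)
c=snap('wrist','w27');pickle.dump(c,open('c27.pkl','wb'))
E
```

```text
shift [ 0.47 -0.   -0.02] turn [ 0.02  0.01 -0.01] cur psi -1.968 grip now [0.5104 0.3071 0.1468] w 0.0428 t 28.52 q [ 0.46  0.19  1.61 -0.    1.35  2.42] F [ 0.8 -0.5  0.7]
```

View pics/w27.png

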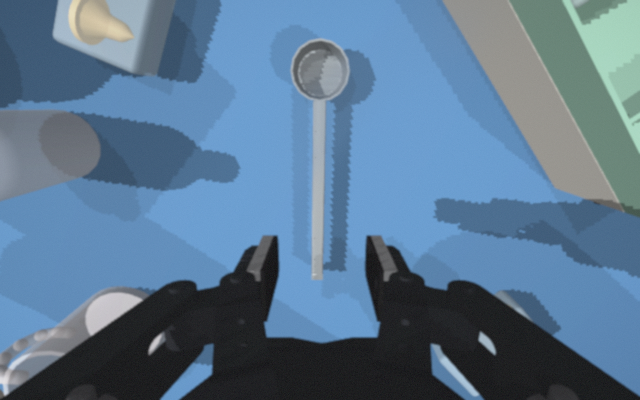

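```bash
python3 - <<'E'
from h import *
import pickle
c=pickle.load(open('c27.pkl','rb'))
b=ray(c,320,70,.022);q=ray(c,316.5,279,.022);d=(b-q)/np.linalg.norm(b-q);a=np.arctan2(d[1],d[0]);print(b,q,np.linalg.norm(b-q),a,b-.096*d,q+.079*d)
go(*((b-.096*d+q+.079*d)/2)[:2],.08,a+np.pi/2)
E
```

```text
[0.59755135 0.27096158 0.022     ] [0.43767265 0.34171893 0.022     ] 0.17483650081785548 -0.41665714727826625 [0.50976444 0.30981334 0.022     ] [0.50991395 0.30974717 0.022     ]
shift [ 0.69 -0.02  0.03] turn [ 0.04  0.   -0.01] cur psi -1.967 grip now [0.5117 0.3068 0.149 ] w 0.0423 t 28.57 q [ 0.45  0.19  1.61 -0.    1.35  2.42] F [-0.4  0.2 -0.3]
```

Call:
{"fn": "arm_command", "kwargs": {
  "plan": [
    [[0.3, -0.02, 0.03], [0.04, 0, 0], -0.1],
    [[0.65, -0.02, 0.03], [0.04, 0, 0], -0.1],
    [[0.85, -0.02, 0.03], [0.04, 0, 0], -0.1],
    [[0.85, -0.02, 0.03], [0.04, 0, 0], -0.1]
  ]
}}

```text
clock: 28.9
ee_pos: [0.5089, 0.3084, 0.2162]
eef_rot: [0.976, 1.564, -2.585]
ft_force: [-0.6, -0.5, -0.9]
gripper_width: 0.0385
```

```bash
python3 - <<'E'
from h import *
go(.510,.3098,.024,-.417+np.pi/2);snap('wrist','w28')
E
```

```text
shift [ 0.37 -0.02 -0.01] turn [-0.    0.01 -0.01] cur psi -1.99 grip now [0.508  0.3078 0.0615] w 0.0385 t 28.9 q [ 0.46  0.29  1.67 -0.    1.19  2.45] F [-0.6 -0.5 -0.9]
```

View pics/w28.png

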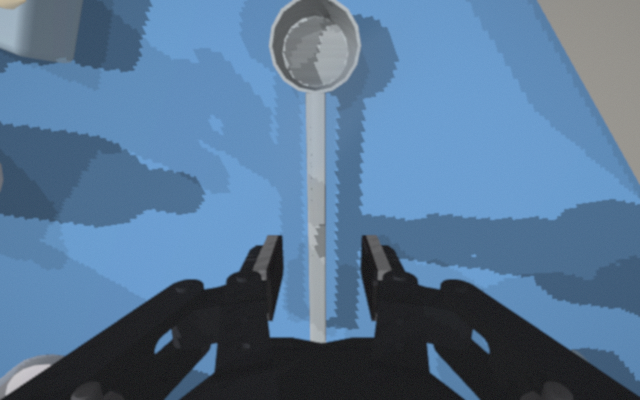

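Call:
{"fn": "arm_command", "kwargs": {
  "plan": [
    [[0.15, -0.02, 0], [0, 0, 0], -0.1],
    [[0.3, -0.02, 0], [0, 0, 0], -0.3],
    [[0.34, -0.02, 0], [0, 0, 0], -0.4],
    [[0.34, -0.02, 0], [0, 0, 0], -0.4],
    [[0.34, -0.02, 0], [0, 0, 0], -0.4]
  ]
}}

```text
clock: 29.37
ee_pos: [0.5116, 0.3127, 0.1884]
eef_rot: [-2.316, 1.569, 0.406]
ft_force: [-0.3, 0.4, 0.2]
gripper_width: 0.0257
```

```bash
python3 - <<'E'
from h import *
go(.510,.3098,.024,-.417+np.pi/2)
E
```

```text
shift [0.1  0.03 0.  ] turn [-0. -0.  0.] cur psi -1.99 grip now [0.5119 0.3128 0.0337] w 0.0257 t 29.37 q [ 0.46  0.33  1.67 -0.    1.14  2.45] F [-0.3  0.4  0.2]
```

Call:
{"fn": "arm_command", "kwargs": {
  "plan": [
    [[0.09, 0.02, 0], [0, 0, 0], -0.4],
    [[0.09, 0.02, 0], [0, 0, 0], -0.4],
    [[0.09, 0.02, 0], [0, 0, 0], -0.5],
    [[0.09, 0.02, 0], [0, 0, 0], -0.7],
    [[0.09, 0.02, 0], [0, 0, 0], -0.9],
    [[0.09, 0.02, 0], [0, 0, 0], -1],
    [[0.09, 0.02, 0], [0, 0, 0], -1],
    [[0.09, 0.02, 0], [0, 0, 0], -1]
  ],
  "squeeze": 80
}}

```text
clock: 30.03
ee_pos: [0.5099, 0.3111, 0.1777]
eef_rot: [-2.267, 1.57, 0.455]
ft_force: [-0.8, -1.0, 4.4]
gripper_width: 0.0078
```

```bash
python3 - <<'E'
from h import *
go(.510,.3098,.024,-.417+np.pi/2)
E
```

```text
shift [-0.01  0.01 -0.01] turn [-0. -0.  0.] cur psi -1.99 grip now [0.51   0.3111 0.023 ] w 0.0078 t 30.03 q [ 0.46  0.34  1.68 -0.    1.12  2.45] F [-0.8 -1.   4.4]
```

Call:
{"fn": "arm_command", "kwargs": {
  "plan": [
    [[-0.1, 0, 0], [0, 0, 0], -1],
    [[-0.3, 0, 0], [0, 0, 0], -1],
    [[-0.6, 0, 0], [0, 0, 0], -1],
    [[-0.9, 0, 0], [0, 0, 0], -1],
    [[-1, 0, 0], [0, 0, 0], -1],
    [[-1, 0, 0], [0, 0, 0], -1]
  ],
  "squeeze": 110
}}

```text
clock: 30.53
ee_pos: [0.5111, 0.3117, 0.2818]
eef_rot: [-2.255, 1.564, 0.467]
ft_force: [-0.1, 0.0, -0.5]
gripper_width: 0.0068
```

Call:
{"fn": "arm_command", "kwargs": {
  "plan": [
    [[-0.2, 0, 0], [0, 0, 0], -1],
    [[-0.5, 0, 0], [0, 0, 0], -1],
    [[-0.9, 0, 0], [0, 0, 0], -1],
    [[-1, 0, 0], [0, 0, 0], -1],
    [[-1, 0, 0], [0, 0, 0], -1]
  ]
}}

```text
clock: 30.95
ee_pos: [0.5106, 0.3114, 0.3807]
eef_rot: [-2.256, 1.565, 0.466]
ft_force: [0.2, 0.5, -1.2]
gripper_width: 0.0066
```

```bash
python3 - <<'E'
from h import *
import pickle
c=snap('wrist','w29');pickle.dump(c,open('c29.pkl','wb'))
s=robot.camera('scene');crop(s,300,80,500,260,3,'s29')
go(.5745,.0485,.23,.265+np.pi/2)
E
```

```text
shift [-0.09  2.13 -1.66] turn [-1.31  0.   -0.  ] cur psi -1.99 grip now [0.5094 0.3108 0.221 ] w 0.0062 t 31.05 q [0.46 0.14 1.53 0.   1.47 2.45] F [-0.3  0.5 -2.1]
```

View pics/w29.png

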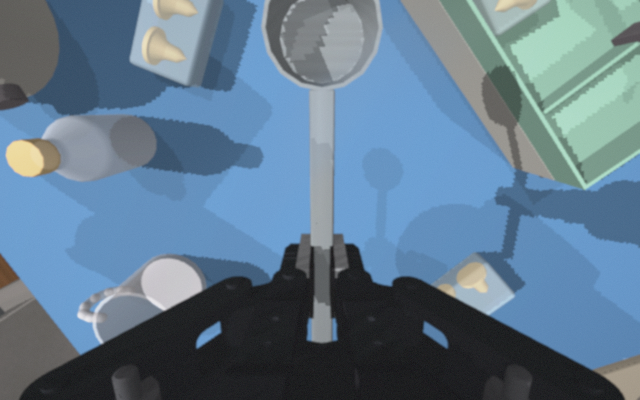

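View pics/s29.png

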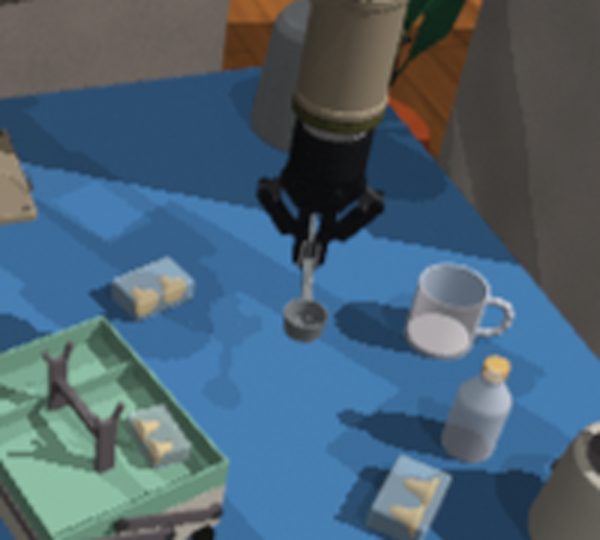

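```bash
python3 - <<'E'
from h import *
import pickle
c=pickle.load(open('c29.pkl','rb'))
s,p,M=tool()
for tilt in (-6,-3,0,3,6):
  t=np.radians(tilt)
  o=np.array([G+.004,0,0]) # handle axis
  L=lambda x,up: p+M@(o+np.array([-up*np.cos(t)-x*np.sin(t),0,-x*np.cos(t)+up*np.sin(t)]))
  r=proj(c,np.array([L(.096,.003),L(.096,.003)+M@[0,.022,0],L(.096,.003)-M@[0,.022,0],L(.118,.003),L(.074,.003)]))
  print(tilt,r.round(0).tolist())
E
```

```text
-6 [[326.0, 41.0], [380.0, 41.0], [272.0, 41.0], [326.0, -18.0], [326.0, 97.0]]
-3 [[326.0, 38.0], [382.0, 38.0], [270.0, 38.0], [326.0, -25.0], [326.0, 96.0]]
0 [[326.0, 35.0], [384.0, 35.0], [268.0, 35.0], [326.0, -32.0], [326.0, 96.0]]
3 [[326.0, 33.0], [387.0, 33.0], [266.0, 33.0], [327.0, -39.0], [326.0, 96.0]]
6 [[326.0, 31.0], [390.0, 31.0], [263.0, 31.0], [327.0, -45.0], [326.0, 97.0]]
```

Call:
{"fn": "arm_command", "kwargs": {
  "plan": [
    [[-0.1, 0.25, -0.2], [-0.15, 0, 0], -1],
    [[-0.2, 0.5, -0.4], [-0.3, 0, 0], -1],
    [[-0.2, 0.75, -0.6], [-0.45, 0, 0], -1],
    [[-0.2, 0.9, -0.7], [-0.5, 0, 0], -1]
  ]
}}

```text
clock: 31.38
ee_pos: [0.5373, 0.1976, 0.3945]
eef_rot: [0.731, 1.567, -2.564]
ft_force: [-0.1, 0.4, -1.3]
gripper_width: 0.0066
```

```bash
python3 - <<'E'
from h import *
go(.5745,.0485,.23,.265+np.pi/2)
E
```

```text
shift [ 0.1   1.42 -0.6 ] turn [-0.8   0.01 -0.  ] cur psi -1.725 grip now [0.5368 0.1973 0.2398] w 0.0066 t 31.38 q [ 0.26  0.06  1.58 -0.    1.5   1.99] F [-0.1  0.4 -1.3]
```

Call:
{"fn": "arm_command", "kwargs": {
  "plan": [
    [[0, 0.25, -0.1], [-0.15, 0, 0], -1],
    [[0, 0.5, -0.2], [-0.3, 0, 0], -1],
    [[0, 0.75, -0.3], [-0.45, 0, 0], -1],
    [[0, 0.95, -0.4], [-0.5, 0, 0], -1]
  ]
}}

```text
clock: 31.72
ee_pos: [0.561, 0.0984, 0.3936]
eef_rot: [0.045, 1.565, -2.988]
ft_force: [0.4, 0.2, -0.8]
gripper_width: 0.0065
```

```bash
python3 - <<'E'
from h import *
go(.5745,.0485,.23,.265+np.pi/2)
E
```

```text
shift [ 0.09  0.51 -0.08] turn [-0.3   0.01  0.  ] cur psi -1.462 grip now [0.5602 0.0982 0.2389] w 0.0065 t 31.72 q [ 0.08  0.06  1.59 -0.    1.5   1.55] F [ 0.4  0.2 -0.8]
```

Call:
{"fn": "arm_command", "kwargs": {
  "plan": [
    [[0, 0.25, -0.05], [-0.15, 0, 0], -1],
    [[0, 0.48, -0.08], [-0.3, 0, 0], -1],
    [[0, 0.48, -0.08], [-0.3, 0, 0], -1],
    [[0, 0.48, -0.08], [-0.3, 0, 0], -1]
  ]
}}

```text
clock: 32.05
ee_pos: [0.5742, 0.0521, 0.3939]
eef_rot: [-0.272, 1.566, 3.128]
ft_force: [0.4, 0.5, -0.3]
gripper_width: 0.0067
```

```bash
python3 - <<'E'
from h import *
import pickle
go(.5745,.0485,.2,.265+np.pi/2)
c=snap('wrist','w30');pickle.dump(c,open('c30.pkl','wb'))
E
```

```text
shift [0.39 0.04 0.  ] turn [-0.01  0.01  0.  ] cur psi -1.313 grip now [0.5734 0.0521 0.2392] w 0.0067 t 32.05 q [0.   0.07 1.57 0.   1.5  1.31] F [ 0.4  0.5 -0.3]
```

View pics/w30.png

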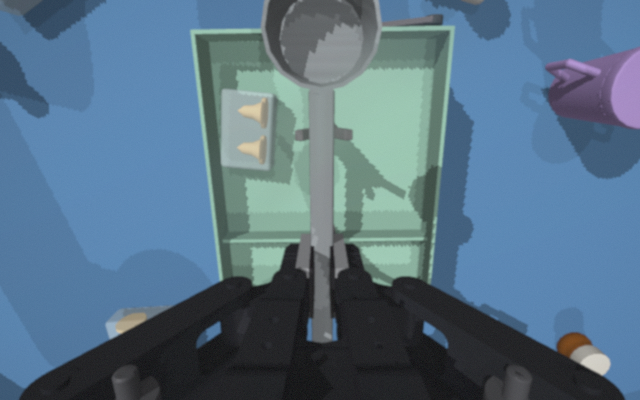

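```bash
python3 - <<'E'
from h import *
import pickle
c=pickle.load(open('c30.pkl','rb'))
a=ray(c,192,31,.101);b=ray(c,454,27,.101)
ph=np.arctan2(-(a-b)[0],(a-b)[1]);m=(a+b)/2-.125*np.array([np.cos(ph),np.sin(ph),0]);print('yaw',ph,'centre',m,np.linalg.norm(a-b))
h=ray(c,296,134,.16);k=ray(c,353,133,.16);print('horns',h,k,(h+k)/2,np.linalg.norm(h-k))
for yw in (.26,.27): print((h+k)/2-.05*np.array([np.cos(yw),np.sin(yw),0]))
go(.5745,.0485,.2,.265+np.pi/2)
# side edges direction at z=.101
l=ray(c,193,31,.101);l2=ray(c,219,275,.101);r=ray(c,453,28,.101);r2=ray(c,433,270,.101)
for u,v in((l,l2),(r,r2)): print(np.arctan2((u-v)[1],(u-v)[0]))
E
```

```text
yaw 0.27149033556319513 centre [0.57351181 0.05009728 0.101     ] 0.19825266598382377
horns [0.61880082 0.08157552 0.16      ] [0.62870981 0.04649104 0.16      ] [0.62375531 0.06403328 0.16      ] 0.036456939154091206
[0.57543582 0.05117925 0.16      ]
[0.57556677 0.05069671 0.16      ]
shift [0.4  0.05 0.01] turn [-0.01  0.01  0.  ] cur psi -1.312 grip now [0.5734 0.0531 0.2397] w 0.007 t 32.1 q [0.   0.07 1.57 0.   1.5  1.31] F [-0.2 -0.1 -0.9]
0.2619813569771294
0.28251750954514526
```

Call:
{"fn": "arm_command", "kwargs": {
  "plan": [
    [[0.2, 0.03, 0], [-0.02, 0, 0], -1],
    [[0.45, 0.03, 0], [-0.02, 0, 0], -1],
    [[0.45, 0.03, 0], [-0.02, 0, 0], -1],
    [[0.45, 0.03, 0], [-0.02, 0, 0], -1],
    [[0.45, 0.03, 0], [-0.02, 0, 0], -1]
  ]
}}

```text
clock: 32.52
ee_pos: [0.5752, 0.0512, 0.3526]
eef_rot: [-0.576, 1.57, 2.837]
ft_force: [0.3, -0.2, 0.4]
gripper_width: 0.0068
```

```bash
python3 - <<'E'
from h import *
import pickle
go(.5745,.0505,.15,.268+np.pi/2)
c=snap('wrist','w31');pickle.dump(c,open('c31.pkl','wb'))
s=robot.camera('scene');crop(s,270,120,410,260,4,'s31')
E
```

```text
shift [0.48 0.   0.01] turn [0.01 0.   0.  ] cur psi -1.299 grip now [0.5752 0.0512 0.1979] w 0.0068 t 32.52 q [-0.    0.1   1.62  0.    1.43  1.3 ] F [ 0.3 -0.2  0.4]
```

View pics/w31.png

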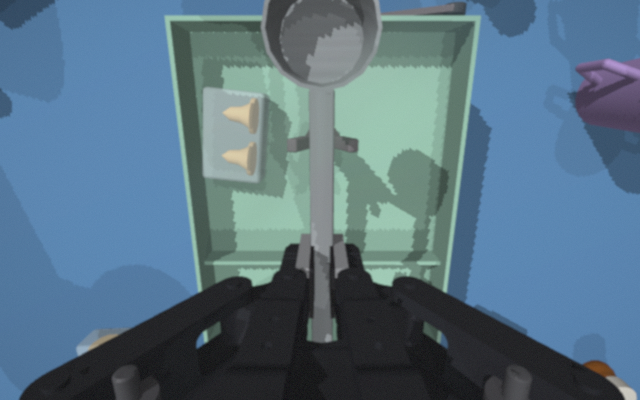

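View pics/s31.png

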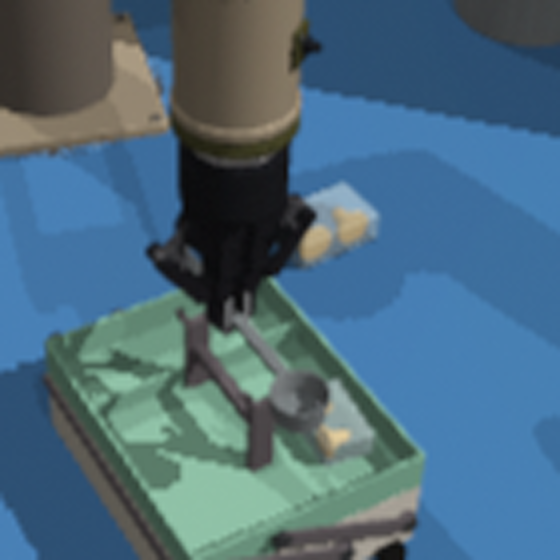

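Call:
{"fn": "arm_command", "kwargs": {
  "plan": [
    [[0.15, 0.01, 0], [0, 0, 0], -1],
    [[0.25, 0.01, 0], [0, 0, 0], -1],
    [[0.32, 0.01, 0], [0, 0, 0], -1],
    [[0.32, 0.01, 0], [0, 0, 0], -1],
    [[0.32, 0.01, 0], [0, 0, 0], -1]
  ]
}}

```text
clock: 33.03
ee_pos: [0.5754, 0.0495, 0.32]
eef_rot: [-0.313, 1.57, 3.101]
ft_force: [-0.8, -0.0, -1.3]
gripper_width: 0.0069
```

```bash
python3 - <<'E'
from h import *
import pickle
go(.5745,.0505,.15,.268+np.pi/2)
c=snap('wrist','w32');pickle.dump(c,open('c32.pkl','wb'))
s=robot.camera('scene');crop(s,270,120,410,260,4,'s32')
E
```

```text
shift [ 0.15 -0.01  0.01] turn [0.01 0.   0.  ] cur psi -1.299 grip now [0.5753 0.0495 0.1653] w 0.0069 t 33.03 q [-0.    0.13  1.65  0.    1.37  1.3 ] F [-0.8 -0.  -1.3]
```

View pics/w32.png

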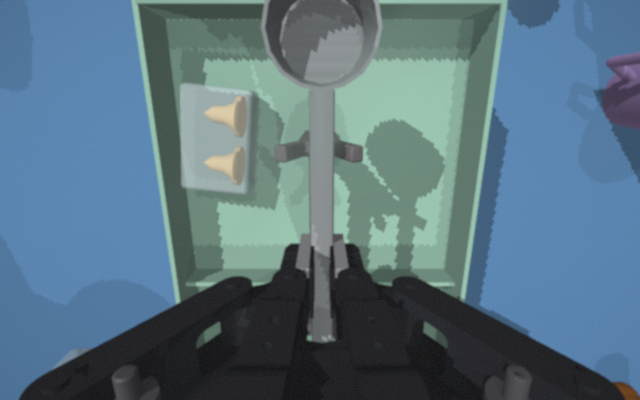

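View pics/s32.png

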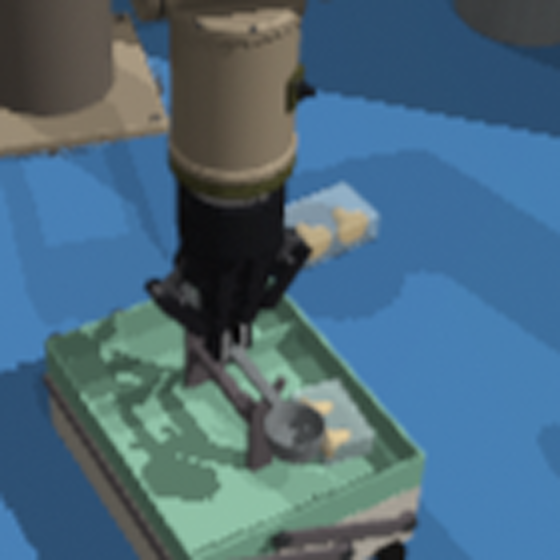

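Call:
{"fn": "arm_command", "kwargs": {
  "plan": [
    [[0.05, -0.01, 0], [0, 0, 0], -1],
    [[0.1, -0.01, 0], [0, 0, 0], -1],
    [[0.14, -0.01, 0], [0, 0, 0], -1],
    [[0.14, -0.01, 0], [0, 0, 0], -1],
    [[0.14, -0.01, 0], [0, 0, 0], -1]
  ]
}}

```text
clock: 33.55
ee_pos: [0.5752, 0.0504, 0.3058]
eef_rot: [-0.283, 1.57, 3.13]
ft_force: [-0.1, -0.3, -1.0]
gripper_width: 0.0067
```

```bash
python3 - <<'E'
from h import *
import pickle
go(.5745,.0505,.15,.268+np.pi/2)
c=snap('wrist','w33');pickle.dump(c,open('c33.pkl','wb'))
s=robot.camera('scene');crop(s,270,120,410,260,4,'s33')
E
```

```text
shift [ 0.01 -0.    0.01] turn [0.01 0.   0.  ] cur psi -1.299 grip now [0.575  0.0504 0.1511] w 0.0067 t 33.55 q [-0.    0.14  1.66  0.    1.34  1.3 ] F [-0.1 -0.3 -1. ]
```

View pics/w33.png

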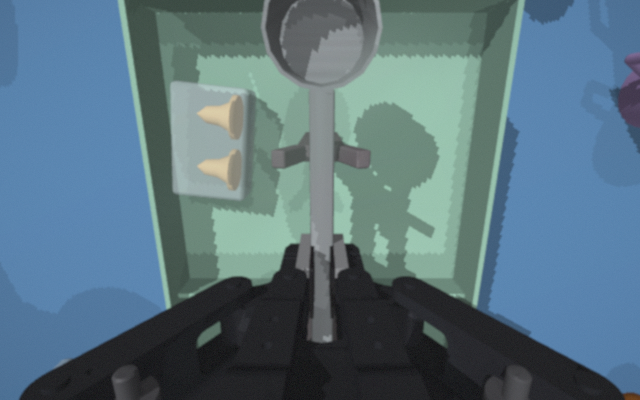

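View pics/s33.png

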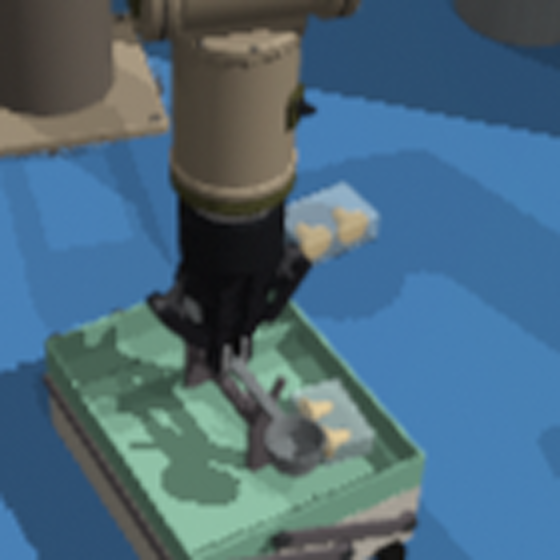

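Call:
{"fn": "arm_command", "kwargs": {
  "plan": [
    [[0.02, 0, 0], [0, 0, 0], -1],
    [[0.03, 0, 0], [0, 0, 0], -1],
    [[0.03, 0, 0], [0, 0, 0], -1],
    [[0.03, 0, 0], [0, 0, 0], -1]
  ]
}}

```text
clock: 33.98
ee_pos: [0.5757, 0.0504, 0.3047]
eef_rot: [2.835, 1.569, -0.035]
ft_force: [-3.2, 0.1, 7.5]
gripper_width: 0.0069
```

Call:
{"fn": "arm_command", "kwargs": {
  "plan": [
    [[0.02, 0, 0], [0, 0, 0], -1],
    [[0.03, 0, 0], [0, 0, 0], -1],
    [[0.03, 0, 0], [0, 0, 0], -1],
    [[0.03, 0, 0], [0, 0, 0], -1]
  ]
}}

```text
clock: 34.32
ee_pos: [0.5758, 0.0505, 0.3042]
eef_rot: [2.827, 1.568, -0.043]
ft_force: [-12.6, 0.1, 23.3]
gripper_width: 0.0068
```

Call:
{"fn": "arm_command", "kwargs": {
  "plan": [
    [[-0.04, 0, 0], [0, 0, 0], -1],
    [[-0.04, 0, 0], [0, 0, 0], -1],
    [[-0.04, 0, 0], [0, 0, 0], -1]
  ]
}}

```text
clock: 34.57
ee_pos: [0.5756, 0.0504, 0.3046]
eef_rot: [2.897, 1.57, 0.027]
ft_force: [1.1, -0.5, 8.3]
gripper_width: 0.0068
```

```bash
python3 - <<'E'
from h import *
go(.5745,.0505,.15,.268+np.pi/2)
c=snap('wrist','w34')
E
```

```text
shift [-0.   -0.    0.01] turn [ 0.01 -0.   -0.  ] cur psi -1.299 grip now [0.5757 0.0504 0.1499] w 0.0068 t 34.57 q [-0.    0.14  1.66  0.    1.34  1.3 ] F [ 1.1 -0.5  8.3]
```

View pics/w34.png

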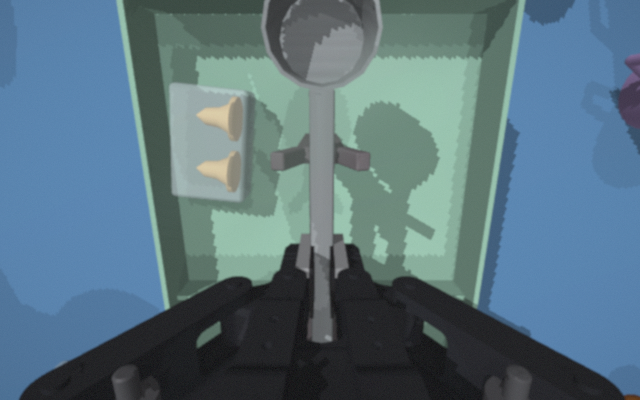

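Call:
{"fn": "arm_command", "kwargs": {
  "plan": [
    [[0, 0, 0], [0, 0, 0], -0.8],
    [[0, 0, 0], [0, 0, 0], -0.6],
    [[0, 0, 0], [0, 0, 0], -0.5],
    [[0, 0, 0], [0, 0, 0], -0.4],
    [[0, 0, 0], [0, 0, 0], -0.4]
  ]
}}

```text
clock: 35.03
ee_pos: [0.5752, 0.0504, 0.3037]
eef_rot: [-0.297, 1.57, 3.117]
ft_force: [0.2, 0.5, 0.4]
gripper_width: 0.0256
```

```bash
python3 - <<'E'
from h import *
go(.5745,.0505,.15,.268+np.pi/2)
c=snap('wrist','w35')
s=robot.camera('scene');crop(s,270,120,410,260,4,'s35')
E
```

```text
shift [-0.01 -0.    0.01] turn [0.01 0.   0.  ] cur psi -1.299 grip now [0.575  0.0504 0.149 ] w 0.0256 t 35.03 q [-0.    0.14  1.67  0.    1.34  1.3 ] F [0.2 0.5 0.4]
```

View pics/w35.png

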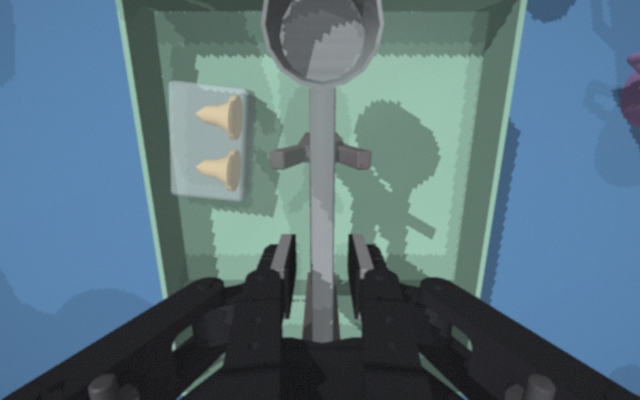

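View pics/s35.png

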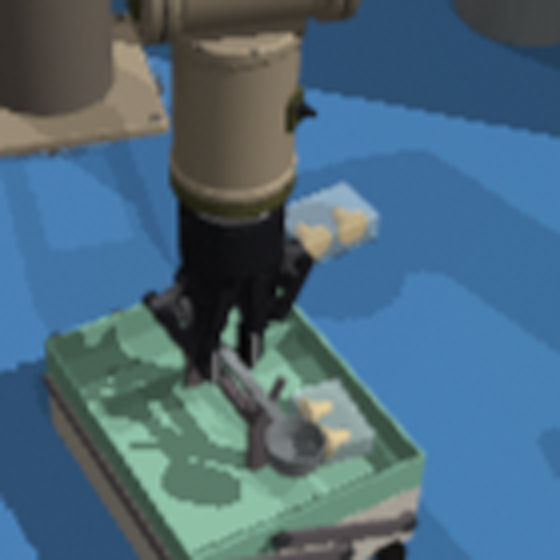

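Stable after release. Rise straight up, then swing aside to check.

Call:
{"fn": "arm_command", "kwargs": {
  "plan": [
    [[-0.1, 0, 0], [0, 0, 0], -0.4],
    [[-0.3, 0, 0], [0, 0, 0], -0.4],
    [[-0.6, 0, 0], [0, 0, 0], -0.4],
    [[-1, 0, 0], [0, 0, 0], -0.4],
    [[-1, 0, 0], [0, 0, 0], -0.4]
  ]
}}

```text
clock: 35.55
ee_pos: [0.5769, 0.0504, 0.4144]
eef_rot: [2.872, 1.558, 0.002]
ft_force: [0.6, 0.3, 2.2]
gripper_width: 0.0256
```

Call:
{"fn": "arm_command", "kwargs": {
  "plan": [
    [[-0.3, 0.3, 0.3], [0, 0, 0], -0.4],
    [[-0.5, 0.7, 0.6], [0, 0, 0], -0.4],
    [[-0.5, 1, 1], [0, 0, 0], -0.4],
    [[-0.5, 1, 1], [0, 0, 0], -0.4]
  ]
}}

```text
clock: 35.88
ee_pos: [0.5047, -0.0747, 0.457]
eef_rot: [2.371, 1.567, -0.499]
ft_force: [-0.2, -0.0, 0.2]
gripper_width: 0.0257
```

Call:
{"fn": "arm_command", "kwargs": {
  "plan": [
    [[0, 0.4, 0], [0, 0, 0], -0.4],
    [[0, 0.8, 0], [0, 0, 0], -0.4],
    [[0, 1, 0], [0, 0, 0], -0.4],
    [[0, 1, 0], [0, 0, 0], -0.4]
  ]
}}

```text
clock: 36.22
ee_pos: [0.5327, -0.173, 0.4548]
eef_rot: [1.743, 1.569, -1.131]
ft_force: [-0.8, 0.5, 0.9]
gripper_width: 0.0254
```

```bash
python3 - <<'E'
from h import *
s=robot.camera('scene');crop(s,250,160,420,300,4,'s36')
t=robot.camera('top');crop(t,150,100,510,290,2.2,'t36');crop(t,270,140,360,240,6,'t37')
for n,c in (('top',t),('scene',s)):
  k=R.from_euler('z',.268).as_matrix();print(n,proj(c,np.array([[.096,0,.149],[-.076,0,.149]])@k.T+[.575,.0502,0]).round(1))
print(robot.sense()['ee_pos'],robot.sense()['clock'])
E
```

```text
top [[309.5 159.4]
 [321.3 204.4]]
scene [[342.6 228.5]
 [314.3 192.5]]
[ 0.5326028  -0.1699347   0.45473001] 36.3167
```

View pics/s36.png

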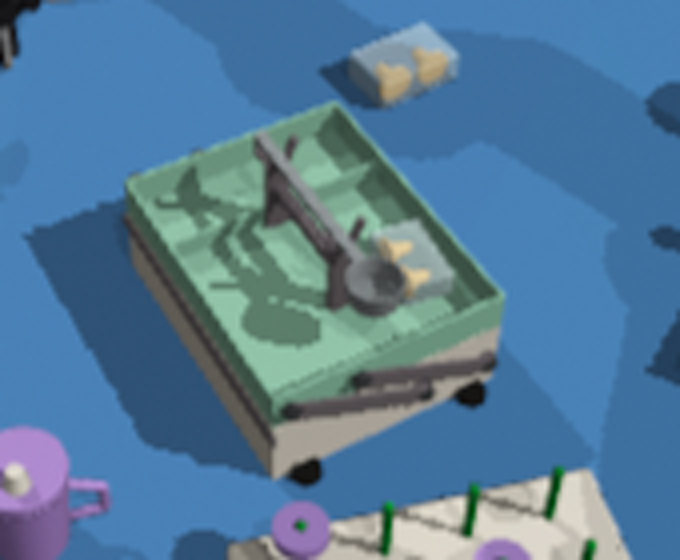

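View pics/t36.png

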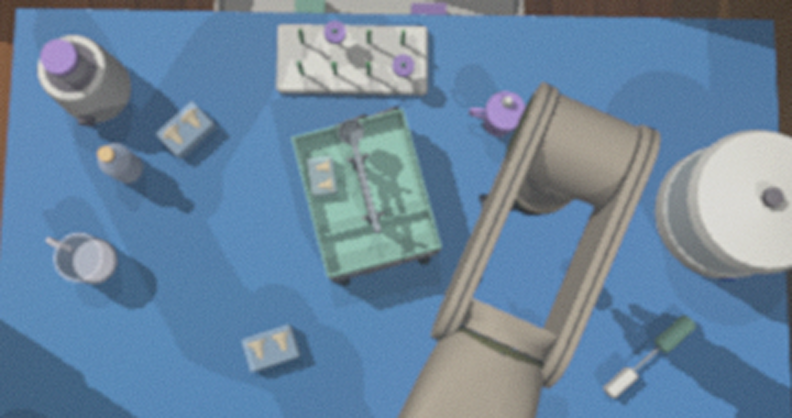

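View pics/t37.png

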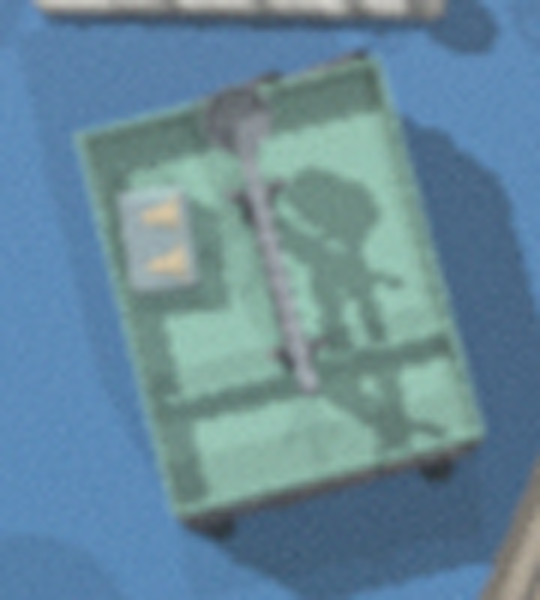

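```bash
python3 - <<'E'
from h import *
print(robot.sense()['ft_force']); print(robot.hand_in())
E
```

```text
[0.2213014  0.77172347 0.17549507]
the job is handed in; nothing more can be done
None
```

The job is done and handed in at about 36 s. I swung the tray open and put both portion pots and the tin into the compartment. The top and scene views showed only two pots. I then brought the tray back down and laid the scoop along the tray's grip, in both notched posts, with its bowl toward the box's +x end.

**Last checks, all from the images:**
- The tray looked fully shut, and the last grip on its bar sat at the shut height.
- The scoop's bowl and tail ends were within a pixel or two of the expected level position, in both the top and scene views.
- The teat case was still in the tray, and the other things I could see had not moved.

**Not checked or disagreeing:**
- The balm jar was hidden by the arm in the last picture. It was untouched in the views before that.
- The scene camera placed things about 8 mm off the top and wrist cameras in x, so I relied on the top and wrist cameras.
- My first close on the grip bar sat too high, so I opened and regripped before swinging the tray.

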